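# Take the cover off the dust trap and lean it on its rest

### The arm

A 6-joint arm with a two-finger parallel gripper is mounted at the origin on the work surface; the furniture and walls round the work are solid. World frame = base frame: x ahead of the robot, y to its left, z up, the work surface at z = 0. Lengths are in m, angles in rad, forces in N, time in s.
With the tool pointing down it reaches from about 0.3 to 0.775 m from the base axis. Payload 14.6 kg.
Tool frame: the origin (TCP) lies at the very end of the fingers, on their centre line; the grasp point (between the pads) lies 19 mm behind it; z points along the fingers, y is the line along which they close (so a half turn about z gives the same grasp; the last joint's range is limited). The gripper opens to 94 mm and grips with 3 to 60 N. Pads are 16 mm wide; open, the fingers measure 119 mm over their backs; the gripper's body (75 mm by 177 mm) begins 78 mm behind the grasp point.
Start: joints at [-1.368, 0.3, 1.521, -0, 1.321, -0.067], TCP at [0.147, -0.53, 0.205] pointing down, gripper open.
Joint ranges: [-3.03, 3.03], [-0.79, 2.21], [0.23, 2.52], [-1.04, 4.18], [0, 3.07], [-2.55, 2.55]. Speed limits (rad/s): [2.22, 2.22, 2.57, 3.14, 3.14, 3.14].

### API

Orientations are given as [roll, pitch, yaw] about the fixed x, y, z axes, in that order (R = Rz(yaw) Ry(pitch) Rx(roll)).
In Python, from station import ctrl gives the robot as it stands.
- The arm moves only by the tool move_arm, never from a script. Its argument "increments" is a list of rows, each a list of 7 numbers: the opening, from 0 (shut) to 1 (fully open), then the shift along the tool's x, y, z in units of 50 mm (1.0 is 50 mm), then the turn, a rotation vector about the tool's x, y, z in rad. In form: [[claw, tx, ty, tz, rx, ry, rz], ...]. A call has 1 to 20 rows; each row shifts and turns the commanded pose from where the row before left it, along the tool's axes as they then stand; what a row does not reach is not made up. A row lasts 1/10 s, in which the tool goes at most 50 mm and 8.59 degrees, less where a joint would pass 70% of its speed; a pose out of reach is approached as far as the arm can. A call is refused whole if a number of a shift passes 1 or a number of a turn 0.15, either way. A call with a gripper value outside its range is refused whole. The fingers move at their own pace and stop on an object; "force" is the grip in N (left out, the last holds). Time passes only in rows, so rows that do not move let the fingers close. It gives the time, the measured TCP pose, the force, the opening and the grip force at its end, in the units of the state.
- ctrl.get_obs(): the state, without advancing time (a new reading comes with each control period).
- ctrl.camera(name): name is "scene" or "top"; returns a dict with "color" (480x640x3 uint8, blue, green, red), "K" (3x3 intrinsics, pixels), "pose" (4x4, takes a point from camera to world coordinates). Camera axes: x right, y down, z forward; pixel columns grow to the right and rows downward; lengths in m; the calibration is good to about 2 mm. A picture is of the moment at which its call begins. There is no depth.
- ctrl.hand_in(): hands the job in; it is judged then, once.
Trained networks look in a picture, given as the dict that the camera call returned (one of the last four; its "shot" number tells which), for a name from the list of things; names that differ only in an ending like _2 or _b are one class to them, and where a whole thing is asked for, a point or a joint stands for the part that bears it (a point fixed in the world has none). Each returns a list of dicts, best first, with "conf" (0 to 1); they miss things now and then, are a little off and sometimes report something else, mostly with a low value. They report only what shows in the picture. A call takes as long as a camera call. They do not tell look-alikes from the thing itself.
- ctrl.cut_out(name, picture): "mask" (480x640 bool, what is visible of it) and "centre" ([row, column] in pixels, amid what is visible of it).
The state is a dict: "time_s": time; "qpos": joint angles; "joint_vel": joint speeds; "tau": joint torques, N m; "ee_pos": TCP position; "eef_rot": TCP orientation; "force": force on the tool from outside, world axes, zero at the start; "moment": the same for the moment, N m; "grip_width": finger opening in m; "grip_force": force on a finger pad.
Only numpy, scipy, OpenCV 4.12 (cv2) and the standard library are available. Lean on these libraries where they do the work, as an engineer would, in place of code of your own. Each camera call takes 0.05 s, during which the arm holds its last target. There are 200 camera calls.

### The job

Open the dust trap: press the release button on its sloping cover gently until the T-handle pops out, turn the handle anticlockwise all the way to unlatch the cover, and lift the cover off by the handle. Then lean the cover on the two-pronged rest beside it, button side still to the left, with its lower edge on the base plate close behind the front lip and its back square against both prongs, and let go. Leave the other things on the bench where they are.

Things in the scene. Friction and masses are not known exactly. Their poses are not given: they have to be found in the camera images.
- dust_trap: Grey steel box fixed to the bench, footprint 200 x 232 mm, its top sloping up away from the robot at 30 deg. Origin: centre of its underside; x from low front to high back, z up.
- trap_seat (a point): Centre of the cover's seat on the dust trap, 113 mm above the trap's origin, axes as the trap's. Outward normal of the seat: (-0.5, 0, 0.866). Opening 126 mm up the slope x 80 mm across, in a 6 mm flange. Lips 6 mm high hold the cover at its lower edge and sides, with 3 mm play; it comes off along the normal.
- cover: Flat aluminium cover, 160 mm (its x, up the slope) x 170 mm (its y, to the left) x 6 mm, 0.35 to 0.6 kg, latched on the seat. Origin: centre of its underside; z outward. A black bezel, 43 mm wide, rises to z = 22 mm round the sunken handle: no room for fingers. Below: cam bar 104 x 16 mm to z = -14 mm, under the flange when latched, free of it once turned 1.05 rad.
- handle_bar (a point): Centre of the steel T-handle bar, 80 mm long (its y) x 16 mm wide (its x) x 14 mm high (its z, outward), on the cover's z axis. In: cover z = 15 mm, flush with the bezel. Popped out: z = 45 mm, 16 mm clear above the bezel, kept out by a spring of about 3 N. The cover can be lifted by it.
- button_top (a point): Centre of the top of the round steel release button, 21 mm across, beside the bar's left end at cover (0, 64, 31) mm, 9 mm proud of the bezel; pressed along the cover's -z.
- button: The release button; origin at cover (0, 64, 22) mm when out, 9 mm below its top; axes as the cover's. Travel 7 mm; frees the handle at about 5 mm, where the handle pops up by itself; springs back. A full press takes 5 to 6 N; it then bottoms hard. It stands no more than 60 N.
- handle (a joint): How far the handle stands out, m: 0 in (caught), 0.030 popped out. It cannot turn until it is out.
- turn (a joint): Handle and cam angle, rad, about the cover's z: 0 latched (bar across the slope), grows anticlockwise seen from outside, stop at 1.31 (bar nearly up the slope). Stays where left; friction about 0.06 N m.
- cover_foot (a point): Middle of the cover's lower edge, underside: cover (-80, 0, 0) mm.
- cover_head (a point): Middle of the cover's upper edge, underside: cover (80, 0, 0) mm.
- rest: Fixed steel rest: base plate 190 x 200 mm, top at z = 6 mm. Origin on the bench; x from front to back, y left. Front lip up to z = 18 mm, inner face at x = -79 mm. Two round prongs, 12 mm thick, tip centres at x = 25, y = +-62, z = 82 mm. A cover with its lower edge in the corner behind the lip lies on the tips at 40 deg from horizontal, with room for the cam between them.
- bar_white: White compound bar, 95 x 35 x 27 mm: bystander, between trap and rest.
- paste_tin: Round tin, 69 mm across, 28 mm high: bystander.
- compound_lump: Foil-wrapped lump, 54 mm across, 39 mm high: bystander.
- wheel_grey: Grey abrasive wheel lying flat, 73 mm across, 14 mm thick: bystander.
- brass_brush: Scratch brush, 210 mm long: bystander at the right.
- caliper: Caliper lying flat, 170 mm long: bystander at the left.
- bar_green: Green compound bar, 95 x 35 x 27 mm: bystander at the left.
Things that resemble listed ones, but are neither listed nor needed, are in the scene too. Of the things shaped like the cover, the aluminium one is meant.

How it is judged:
On the way, in this order (a step that is already met when the one before it is completed fails the run):
1. button pressed and handle popped out at least 25 mm (value of joint handle above 0.025 m), for 0.2 s.
2. handle turned at least 1.1 rad (value of joint turn above 1.1 rad), for 0.2 s.
3. cover lifted 50 mm clear of the trap (distance of cover from where it was at the start of the episode above 0.05 m and contact force between cover and dust_trap below 0.01 N and contact force between the fingers and cover above 0.5 N), for 0.2 s.
At the end, for the whole second after the job is handed in: The cover leans still on both prongs, 0.55 to 0.95 rad from horizontal, outer face up, button to the left; lower edge within 10 mm of the base plate, at most 34 mm behind the lip, centred within 40 mm, squared within 0.2 rad and level across within 0.12 rad (angle between cover's own z axis and vertical between 0.55 and 0.95 rad and z of cover_foot in the frame of rest below 0.016 m and x of cover_foot in the frame of rest between -0.085 and -0.045 m and y of cover_foot in the frame of rest between -0.04 and 0.04 m and x of cover_head in the frame of rest above 0.02 m and z of cover_head in the frame of rest above 0.08 m and y of button_top in the frame of rest above 0.02 m and angle between the y axis of cover and the y axis of rest, either way round below 0.2 rad and angle between cover's own y axis and vertical between 1.45 and 1.7 rad and contact force between cover and rest above 0.5 N and contact force between cover and dust_trap below 0.01 N and linear speed of cover below 0.02 m/s and angular speed of cover below 0.1 rad/s); the robot touches nothing.
It fails at once if a bystander is moved more than 30 mm (distance of any of bar_white, paste_tin, compound_lump, wheel_grey, brass_brush, caliper, bar_green from where it was at the start of the episode above 0.03 m).
It fails at once if the button is pressed with more than 60 N (contact force between the fingers and button above 60 N).
It also fails if it takes over 58 s, if anything falls off the work surface, if the arm or the gripper's body presses on something with over 40 N, if the wrist force passes 120 N, or if a joint passes its speed limit or range.

## Working session

There is one attempt and no reset: what is moved stays moved. The work goes in short steps, Python scripts to look and compute and a tool call to move; the robot and the scene stay as the last step left them, time stands still between calls to the robot, and variables do not carry over. Pictures are saved under pics/ and viewed, at most 10 in all, crops included, and the job is handed in when it is done.

Besides the shell and the picture viewer there is one more tool, called after "Request:" as name(argument=value, ...) on one line, values as JSON. move_arm: Moves the arm, as the interface text tells. Its arguments: {"type":"object","properties":{"increments":{"type":"array","items":{"type":"array","items":{"type":"number"}}},"force":{"type":"number"}},"required":["increments"]}

```bash
mkdir -p pics; cat > h.py <<'E'
import numpy as np,cv2
from scipy.spatial.transform import Rotation as R
from station import ctrl
E
python3 - <<'E'
from h import *
for n in ["scene","top"]:
    p=ctrl.camera(n); cv2.imwrite(f"pics/{n}0.png",p["color"])
    print(n,p["K"].tolist(),np.round(p["pose"],4).tolist())
    for k in ["dust_trap","cover","handle_bar","button","rest","bar_white","paste_tin"]:
        for d in ctrl.cut_out(k,p)[:3]:
            ys,xs=np.where(d["mask"]); print(k,round(d["conf"],2),np.round(d["centre"]),len(xs),xs.min(),xs.max(),ys.min(),ys.max())
print(ctrl.get_obs())
E
```

```text
scene [[439.3920267660357, 0.0, 319.9440111416038], [0.0, 439.3920267660357, 237.7627367139833], [0.0, 0.0, 1.0]] [[0.9062, -0.2259, 0.3575, -0.0706], [-0.4228, -0.4962, 0.7583, -1.1319], [0.0061, -0.8383, -0.5452, 1.0005], [0.0, 0.0, 0.0, 1.0]]
dust_trap 0.86 [238. 323.] 1446 283 342 196 260
cover 0.96 [220. 307.] 1119 286 333 199 242
handle_bar 0.49 [216. 306.] 45 303 311 213 222
rest 0.61 [304. 363.] 2306 324 400 275 332
bar_white 0.48 [276. 333.] 248 322 341 265 284
bar_white 0.43 [221. 308.] 1026 287 331 200 241
paste_tin 0.79 [264. 371.] 240 365 383 258 273
paste_tin 0.74 [283. 334.] 294 322 342 265 286
paste_tin 0.57 [236. 323.] 1532 283 343 195 260
top [[608.5133517466868, 0.0, 309.7573355079029], [0.0, 608.5133517466868, 235.02880756751966], [0.0, 0.0, 1.0]] [[-0.3114, -0.8158, 0.4873, -0.4635], [-0.9502, 0.2729, -0.1503, 0.4055], [-0.0104, -0.5098, -0.8602, 1.8448], [0.0, 0.0, 0.0, 1.0]]
dust_trap 0.95 [268. 270.] 2225 233 312 210 292
cover 0.95 [338. 151.] 2687 116 188 307 374
cover 0.93 [323. 297.] 2586 265 329 293 352
cover 0.7 [244. 273.] 2561 240 301 215 272
handle_bar
[... 285 characters left out ...]
02. 324.] 301 318 336 193 212
{'time_s': 0.8, 'qpos': array([-1.36760481e+00,  2.99896146e-01,  1.52103430e+00, -4.01129373e-06,
        1.32070945e+00, -6.65995968e-02]), 'joint_vel': array([-0.00083621,  0.00124198, -0.00056217, -0.00047706,  0.00111106,
        0.00038728]), 'tau': array([ 1.20782297e-04, -5.31623626e+01, -3.52911150e+01,  7.09251710e-02,
        2.12346838e-02,  1.49583633e-05]), 'ee_pos': array([ 0.14658252, -0.53007936,  0.20543317]), 'eef_rot': array([-3.14154526e+00,  7.34140033e-07,  2.69792111e-01]), 'force': array([-0.12922742,  0.63192456, -0.76261386]), 'moment': array([ 0.01495766, -0.00192846, -0.03001202]), 'grip_force': 0.0, 'grip_width': 0.0938475903081256}
```

```bash
python3 - <<'E'
import cv2
a=cv2.imread("pics/scene0.png")[180:350,250:440];b=cv2.imread("pics/top0.png")[170:390,100:430]
cv2.imwrite("pics/s1.png",cv2.resize(a,None,fx=4,fy=3.5,interpolation=cv2.INTER_CUBIC)[:600] if 0 else cv2.resize(a,None,fx=3.5,fy=3.5,interpolation=cv2.INTER_CUBIC)[:600])
cv2.imwrite("pics/t1.png",cv2.resize(b,None,fx=2.4,fy=2.4,interpolation=cv2.INTER_CUBIC))
E
```

```text
(no output)
```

View pics/s1.png

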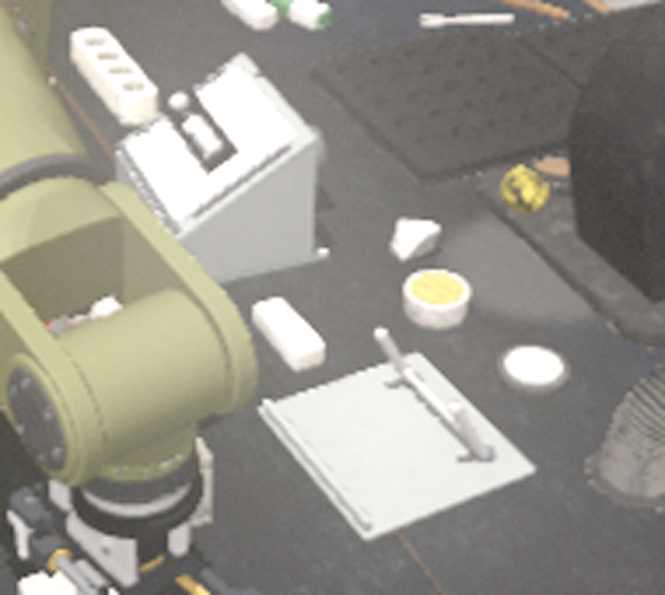

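View pics/t1.png

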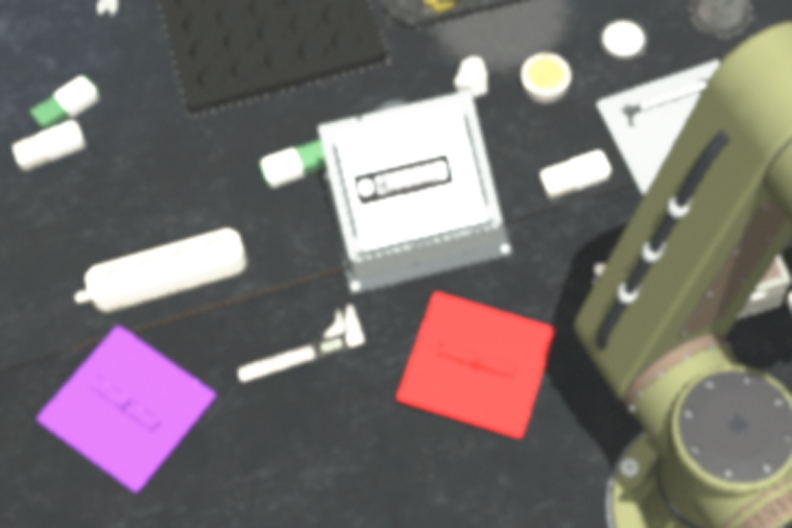

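The aluminium cover is the one on the trap, at top (270,244). The red one at (297,323) and the purple one at (151,338) are look-alikes lying on the bench, and neither is aluminium or latched. The rest is at scene (363,304), with its lip at lower left. The white bar at top (340,243) lies between trap and rest. Next I fit the poses to the silhouettes.

```bash
cat >> h.py <<'E'
from scipy.optimize import minimize
def proj(p,P):
    T=np.linalg.inv(p["pose"]); c=np.asarray(P)@T[:3,:3].T+T[:3,3]; u=c@np.array(p["K"]).T; return u[:,:2]/u[:,2:]
def hull_img(uv):
    m=np.zeros((480*4,640*4),np.uint8); h=cv2.convexHull(np.round((uv*4+1.5)).astype(np.int32)); cv2.fillConvexPoly(m,h,255)
    return cv2.resize(m,(640,480),interpolation=cv2.INTER_AREA)/255.
def hullmask(m):
    m=m.astype(np.uint8); n,l,s,_=cv2.connectedComponentsWithStats(m); m=l==(1+s[1:,4].argmax())
    ys,xs=np.where(m); r=np.zeros((480,640),np.uint8); cv2.fillConvexPoly(r,cv2.convexHull(np.stack([xs,ys],1).astype(np.int32)),1); return r.astype(float)
def place(P,q): # x,y,yaw
    c,s=np.cos(q[2]),np.sin(q[2]); P=np.asarray(P,float); return np.stack([c*P[:,0]-s*P[:,1]+q[0],s*P[:,0]+c*P[:,1]+q[1],P[:,2]],1)
t30=np.tan(np.pi/6)
TRAP=[[x,y,z] for x in(-.1,.1) for y in(-.116,.116) for z in(0,.113+x*t30)]
Rc=R.from_euler('y',-30,degrees=True).as_matrix()
def cov(P): return np.asarray(P)@Rc.T+[0,0,.113]
COVER=cov([[x,y,z] for x in(-.08,.08) for y in(-.085,.085) for z in(0,.006)])
REST=[[x,y,z] for x in(-.095,.095) for y in(-.1,.1) for z in(0,.006)]
def ground(p,uv,z=0):
    d=p["pose"][:3,:3]@np.linalg.inv(p["K"])@[uv[0],uv[1],1]; o=p["pose"][:3,3]; return o+d*(z-o[2])/d[2]
def fit(terms,q0):
    f=lambda q: sum(np.abs(hull_img(proj(p,place(M,q)))-m).sum()/m.sum() for p,M,m in terms)
    best=min((minimize(f,q0,method='Nelder-Mead',options=dict(initial_simplex=np.array(q0)+np.array([[0,0,0],[a,0,0],[0,a,0],[0,0,b]]),xatol=1e-5,fatol=1e-6)) for a,b in((.02,.2),(-.01,-.1))),key=lambda r:r.fun)
    return best.x,best.fun
E
python3 - <<'E'
from h import *
pt=ctrl.camera("top"); ps=ctrl.camera("scene")
tr=ctrl.cut_out("dust_trap",pt)[0]["mask"]
cs=[d for d in ctrl.cut_out("cover",pt) if abs(d["centre"][0]-244)<8][0]["mask"]
cs2=ctrl.cut_out("cover",ps)[0]["mask"]; rs=ctrl.cut_out("rest",ps)[0]["mask"]
g=ground(pt,(270,244),.113);print(g)
q0=[g[0],g[1],-.25]
for t in ([(pt,TRAP,hullmask(tr))],[(pt,COVER,hullmask(cs))],[(ps,COVER,hullmask(cs2))],[(pt,TRAP,hullmask(tr|cs)),(pt,COVER,hullmask(cs)),(ps,COVER,hullmask(cs2))]): print(fit(t,q0))
g=ground(ps,(355,308),0)
# rest mask bottom only
for y0 in (-.6,0): print(fit([(ps,REST,hullmask(rs))],[g[0],g[1],y0]))
p2=REST+[[.025,y,.088] for y in(-.062,.062)]
for y0 in (-.6,0): print(fit([(ps,p2,hullmask(rs))],[g[0],g[1],y0]))
for k in ["caliper","brass_brush","wheel_grey","compound_lump","bar_white"]:
    for n,p in(("s",ps),("t",pt)):
        d=ctrl.cut_out(k,p)
        if d: print(k,n,d[0]["conf"],np.round(ground(p,d[0]["centre"][::-1],.01),3))
E
```

```text
[0.52645248 0.23741865 0.113     ]
(array([ 0.52319385,  0.2391565 , -0.05011184]), np.float64(0.10341698667887997))
(array([ 0.5262368 ,  0.23529806, -0.05287718]), np.float64(0.03347075077204959))
(array([0.52489223, 0.23689156, 0.01588948]), np.float64(0.0930863467665123))
(array([ 0.52529682,  0.2362341 , -0.04998828]), np.float64(0.24625803528799367))
(array([ 0.5347675 , -0.17710602,  0.04929769]), np.float64(0.10109085349539426))
(array([ 0.53490774, -0.17798177,  0.05625171]), np.float64(0.10100676527921111))
(array([ 0.53578111, -0.17933477,  0.05260569]), np.float64(0.032037610365783745))
(array([ 0.5351742 , -0.17966229,  0.06301289]), np.float64(0.03195352214960059))
caliper t 0.91 [0.373 0.413 0.01 ]
brass_brush s 0.83 [ 0.516 -0.509  0.01 ]
brass_brush t 0.53 [ 0.521 -0.533  0.01 ]
wheel_grey s 0.54 [ 0.721 -0.141  0.01 ]
wheel_grey t 0.69 [ 0.729 -0.151  0.01 ]
compound_lump s 0.34 [ 0.725 -0.152  0.01 ]
compound_lump t 0.63 [0.716 0.093 0.01 ]
bar_white s 0.66 [ 0.509 -0.012  0.01 ]
bar_white t 0.78 [ 0.506 -0.006  0.01 ]
```

Request:
move_arm(increments=[[0, 0, 0, -0.65, 0, 0, 0], [0, 0, 0, -0.65, 0, 0, 0], [0, 0, 0, -0.65, 0, 0, 0], [0, 0, 0, -0.65, 0, 0, 0], [0, 0.455, -0.595, 0, 0, 0, 0], [0, 0.455, -0.595, 0, 0, 0, 0], [0, 0.455, -0.595, 0, 0, 0, 0], [0, 0.455, -0.595, 0, 0, 0, 0], [0, 0.455, -0.595, 0, 0, 0, 0], [0, 0.455, -0.595, 0, 0, 0, 0], [0, 0.455, -0.595, 0, 0, 0, 0], [0, 0.455, -0.595, 0, 0, 0, 0], [0, 0.455, -0.595, 0, 0, 0, 0], [0, 0.455, -0.595, 0, 0, 0, 0], [0, 0.455, -0.595, 0, 0, 0, 0], [0, 0.455, -0.595, 0, 0, 0, 0]])

```text
time_s: 3.2
ee_pos: [0.3147, -0.1118, 0.3357]
eef_rot: [3.141, -0.001, 0.27]
force: [0.8, -1.1, 0.1]
grip_width: 0.0005
grip_force: 0.0
```

```bash
cat >> h.py <<'E'
QT=np.array([.5255,.236,-.05]); QR=np.array([.535,-.179,.055])
def tpt(c,q=None): return place(cov([c]),QT if q is None else q)[0]
def Rcover(yaw,pitch): return (R.from_euler('z',yaw)*R.from_euler('y',-pitch))
FLIP=R.from_matrix(np.array([[0,1,0],[1,0,0],[0,0,-1.]]).T)
def Rtool(yaw,pitch,turn=0): # tool x = cover y, tool y = cover x, z=-z
    return Rcover(yaw,pitch)*R.from_euler('z',turn)*FLIP
def go(pos,Rt):
    o=ctrl.get_obs(); C=R.from_euler('xyz',o["eef_rot"]); 
    print("t",round(o["time_s"],2),"pos",np.round(o["ee_pos"],4),"shift50",np.round(C.inv().apply(np.asarray(pos)-o["ee_pos"])/.05,3),"| rot then shift:",np.round((C.inv()*Rt).as_rotvec(),4),np.round(Rt.inv().apply(np.asarray(pos)-o["ee_pos"])/.05,3),"F",np.round(o["force"],1),"q",np.round(o["qpos"],2))
E
python3 - <<'E'
from h import *
print(FLIP.as_matrix())
pt=ctrl.camera("top"); ps=ctrl.camera("scene")
for n,p in(("top",pt),("scene",ps)):
    cv2.imwrite(f"pics/{n}2.png",p["color"])
    for k in ("button","handle_bar","dust_trap"):
        for d in ctrl.cut_out(k,p)[:2]: print(n,k,round(d["conf"],2),np.round(d["centre"],1),d["mask"].sum())
    for c in ([0,.064,.031],[0,0,.022],[-.08,.085,.006],[.08,-.085,.006],[.08,.085,.006],[-.08,-.085,.006]): print(n,c,np.round(proj(p,[tpt(c)])[0],1))
rs=ctrl.cut_out("rest",pt)
for d in rs[:2]: print(d["conf"],d["centre"],d["mask"].sum())
p2=REST+[[.025,y,.088] for y in(-.062,.062)]
print(fit([(pt,p2,hullmask(rs[0]["mask"]))],[.535,-.179,.05]))
rs2=ctrl.cut_out("rest",ps)
print(fit([(pt,p2,hullmask(rs[0]["mask"])),(ps,p2,hullmask(rs2[0]["mask"]))],[.535,-.179,.05]))
n=Rcover(QT[2],np.pi/6).apply([0,0,1])
go(tpt([0,.064,.031])+.06*n,Rtool(QT[2],np.pi/6))
a=pt["color"][200:300,225:325]; b=ps["color"][180:280,265:365]
cv2.imwrite("pics/c2.png",cv2.resize(np.hstack([a,b]),None,fx=4,fy=4,interpolation=cv2.INTER_CUBIC))
E
```

```text
[[ 0.  1.  0.]
 [ 1.  0.  0.]
 [ 0.  0. -1.]]
top button 0.65 [239.1 224.5] 276
top button 0.28 [267.6 274.3] 2344
top dust_trap 0.96 [266.5 269.6] 2208
top [0, 0.064, 0.031] [251.7 248.6]
top [0, 0, 0.022] [270.9 244. ]
top [-0.08, 0.085, 0.006] [250.9 274.1]
top [0.08, -0.085, 0.006] [290.1 214.4]
top [0.08, 0.085, 0.006] [239.5 226.3]
top [-0.08, -0.085, 0.006] [301.4 261.7]
scene handle_bar 0.24 [221.6 311.3] 1058
scene dust_trap 0.86 [241.1 318.1] 1859
scene [0, 0.064, 0.031] [299.5 207.6]
scene [0, 0, 0.022] [306.2 216.5]
scene [-0.08, 0.085, 0.006] [285.  220.9]
scene [0.08, -0.085, 0.006] [333.2 217.3]
scene [0.08, 0.085, 0.006] [316.5 197.7]
scene [-0.08, -0.085, 0.006] [299.2 242.3]
0.73 [223.2, 370.9] 1190
(array([ 0.5438399 , -0.17150735,  0.16113241]), np.float64(0.8476264548965028))
(array([ 0.53690475, -0.17818063,  0.0779624 ]), np.float64(0.8998154298907666))
t 3.7 pos [ 0.3143 -0.1139  0.3354] shift50 [ 5.462 -7.131  2.872] | rot then shift: [-0.4528  0.3276 -1.2224] [8.481 1.126 3.966] F [-0.9  0.5 -0.4] q [-0.46 -0.28  1.81 -0.    1.61  0.85]
```

View pics/c2.png

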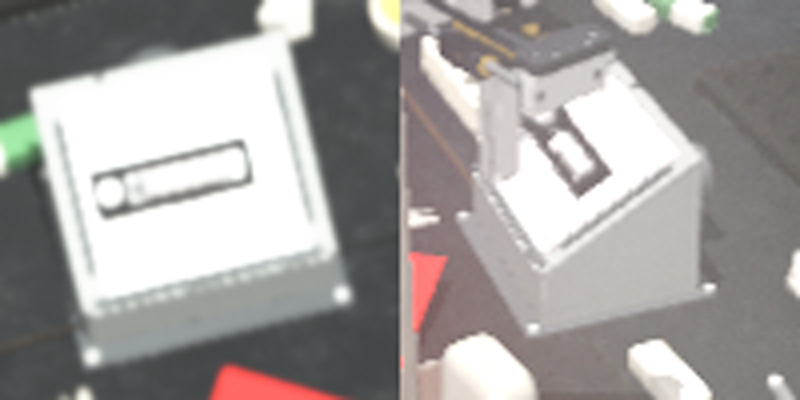

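The crop shows the button at top (252.5,248), against a prediction of (251.7,248.6). The bar centre is at (272,244), so I shift the trap estimate about 2 mm towards -y. The cover on the trap is the bare aluminium one with bezel, button and handle, so it is confirmed as the one meant.

Request:
move_arm(increments=[[0, 0.455, -0.594, 0, 0, 0, 0], [0, 0.455, -0.594, 0, 0, 0, 0], [0, 0.455, -0.594, 0, 0, 0, 0], [0, 0.455, -0.594, 0, 0, 0, 0], [0, 0.455, -0.594, 0, 0, 0, 0], [0, 0.455, -0.594, 0, 0, 0, 0], [0, 0.455, -0.594, 0, 0, 0, 0], [0, 0.455, -0.594, 0, 0, 0, 0], [0, 0.455, -0.594, 0, 0, 0, 0], [0, 0.455, -0.594, 0, 0, 0, 0], [0, 0.455, -0.594, 0, 0, 0, 0], [0, 0.455, -0.594, 0, 0, 0, 0], [0, 0, 0, 0, -0.045, 0.033, -0.122], [0, 0, 0, 0, -0.045, 0.033, -0.122], [0, 0, 0, 0, -0.045, 0.033, -0.122], [0, 0, 0, 0, -0.045, 0.033, -0.122], [0, 0, 0, 0, -0.045, 0.033, -0.122], [0, 0, 0, 0, -0.045, 0.033, -0.122], [0, 0, 0, 0, -0.045, 0.033, -0.122]])

```text
time_s: 5.6
ee_pos: [0.4831, 0.3025, 0.3353]
eef_rot: [2.768, -0.072, 1.153]
force: [-0.1, -0.5, -0.7]
grip_width: 0.0001
grip_force: 0.0
```

Request:
move_arm(increments=[[0, 0, 0, 0, -0.045, 0.033, -0.122], [0, 0, 0, 0, -0.045, 0.033, -0.122], [0, 0, 0, 0, -0.045, 0.033, -0.122], [0, 0, 0, 0, 0, 0, 0], [0, 0, 0, 0, 0, 0, 0]])

```text
time_s: 6.1
ee_pos: [0.4829, 0.3025, 0.3356]
eef_rot: [2.62, -0.005, 1.517]
force: [1.3, 0.1, 0.4]
grip_width: 0.0004
grip_force: 0.0
```

```bash
sed -i 's/QT=np.array(\[.5255,.236/QT=np.array([.526,.2340/' h.py; python3 - <<'E'
from h import *
n=Rcover(QT[2],np.pi/6).apply([0,0,1])
go(tpt([0,.064,.031])+.02*n,Rtool(QT[2],np.pi/6))
E
```

```text
t 6.1 pos [0.4829 0.3025 0.3356] shift50 [-0.062 -1.416  3.302] | rot then shift: [-0.0017 -0.0023 -0.006 ] [-0.046 -1.421  3.3  ] F [1.3 0.1 0.4] q [ 0.65  0.05  1.6  -0.36  1.11  0.8 ]
```

Request:
move_arm(increments=[[0, -0.01, -0.284, 0.66, 0, -0.002, -0.006], [0, -0.01, -0.284, 0.66, 0, 0, 0], [0, -0.01, -0.284, 0.66, 0, 0, 0], [0, -0.01, -0.284, 0.66, 0, 0, 0], [0, -0.01, -0.284, 0.66, 0, 0, 0], [0, 0, 0, 0, 0, 0, 0], [0, 0, 0, 0, 0, 0, 0]])

```text
time_s: 6.8
ee_pos: [0.504, 0.2996, 0.1578]
eef_rot: [2.619, 0.001, 1.523]
force: [-0.2, 1.0, 0.7]
grip_width: 0.0
grip_force: 0.0
```

```bash
python3 - <<'E'
from h import *
n=Rcover(QT[2],np.pi/6).apply([0,0,1])
go(tpt([0,.064,.031]),Rtool(QT[2],np.pi/6))
p=ctrl.camera("top");q=ctrl.camera("scene")
a=p["color"][190:290,215:315]; b=q["color"][160:260,265:365]
cv2.imwrite("pics/c3.png",cv2.resize(np.hstack([a,b]),None,fx=4,fy=4,interpolation=cv2.INTER_CUBIC))
E
```

```text
t 6.8 pos [0.504  0.2996 0.1578] shift50 [-0.008 -0.011  0.408] | rot then shift: [-0.0011 -0.0004  0.0022] [-0.008 -0.011  0.408] F [-0.2  1.   0.7] q [ 0.62  0.24  1.81 -0.48  0.73  0.97]
```

View pics/c3.png

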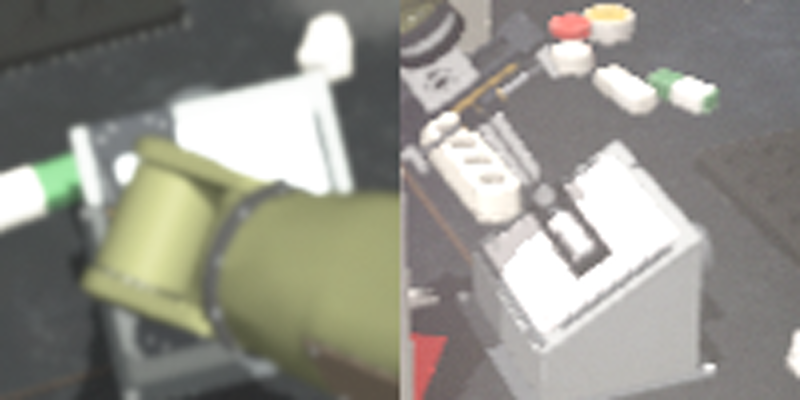

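The scene view shows the closed tip just above the button, at crop (542,195).

Request:
move_arm(increments=[[0, 0, 0, 0.1, 0, 0, 0], [0, 0, 0, 0.1, 0, 0, 0], [0, 0, 0, 0.08, 0, 0, 0], [0, 0, 0, 0.04, 0, 0, 0], [0, 0, 0, 0.04, 0, 0, 0], [0, 0, 0, 0, 0, 0, 0]])

```text
time_s: 7.5
ee_pos: [0.5125, 0.299, 0.1412]
eef_rot: [2.619, 0.001, 1.525]
force: [-0.1, -0.3, -0.3]
grip_width: 0.0004
grip_force: 0.0
```

Request:
move_arm(increments=[[0, 0, 0, 0.04, 0, 0, 0], [0, 0, 0, 0.04, 0, 0, 0], [0, 0, 0, 0, 0, 0, 0]])

```text
time_s: 7.8
ee_pos: [0.5146, 0.2991, 0.1379]
eef_rot: [2.618, 0.001, 1.525]
force: [0.6, 0.3, -0.2]
grip_width: 0.0006
grip_force: 0.0
```

Request:
move_arm(increments=[[0, 0, 0, 0.03, 0, 0, 0], [0, 0, 0, 0.03, 0, 0, 0], [0, 0, 0, 0, 0, 0, 0]])

```text
time_s: 8.1
ee_pos: [0.516, 0.299, 0.1354]
eef_rot: [2.618, 0.001, 1.525]
force: [-3.0, 0.1, 3.0]
grip_width: 0.0004
grip_force: 2.1
```

Request:
move_arm(increments=[[0, 0, 0, 0.03, 0, 0, 0], [0, 0, 0, 0, 0, 0, 0]])

```text
time_s: 8.3
ee_pos: [0.5168, 0.299, 0.1341]
eef_rot: [2.618, 0.001, 1.525]
force: [-1.2, -0.3, 3.2]
grip_width: 0.0007
grip_force: 1.7
```

Request:
move_arm(increments=[[0, 0, 0, 0.03, 0, 0, 0], [0, 0, 0, 0, 0, 0, 0]])

```text
time_s: 8.5
ee_pos: [0.5175, 0.2989, 0.1327]
eef_rot: [2.618, 0.001, 1.525]
force: [-1.5, -0.5, 3.5]
grip_width: 0.0005
grip_force: 2.0
```

Request:
move_arm(increments=[[0, 0, 0, 0.02, 0, 0, 0], [0, 0, 0, 0, 0, 0, 0]])

```text
time_s: 8.7
ee_pos: [0.518, 0.2989, 0.1319]
eef_rot: [2.618, 0.001, 1.525]
force: [-2.3, -0.5, 4.3]
grip_width: 0.0005
grip_force: 2.2
```

```bash
python3 - <<'E'
from h import *
n=Rcover(QT[2],np.pi/6).apply([0,0,1])
go(tpt([0,.064,.031]),Rtool(QT[2],np.pi/6))
q=ctrl.camera("scene")
cv2.imwrite("pics/c4.png",cv2.resize(q["color"][170:250,275:355],None,fx=5,fy=5,interpolation=cv2.INTER_CUBIC))
E
```

```text
t 8.7 pos [0.518  0.2989 0.1319] shift50 [-0.008  0.005 -0.181] | rot then shift: [-0.0005 -0.0015  0.0043] [-0.009  0.006 -0.181] F [-2.3 -0.5  4.3] q [ 0.6   0.29  1.81 -0.5   0.67  0.98]
```

View pics/c4.png

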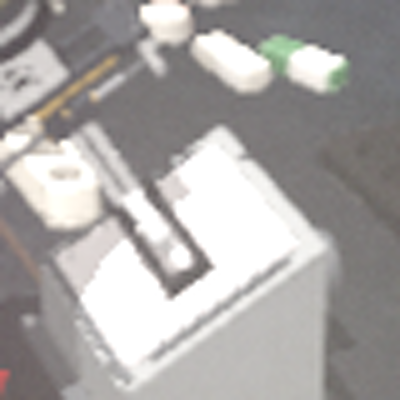

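Not clearly popped yet: the bar is at scene (307,217), close to where it was, and the force is about 5 N. I press a little further.

Request:
move_arm(increments=[[0, 0, 0, 0.02, 0, 0, 0], [0, 0, 0, 0, 0, 0, 0]])

```text
time_s: 8.95
ee_pos: [0.5183, 0.2989, 0.1316]
eef_rot: [2.618, 0.001, 1.525]
force: [-9.9, -2.1, 10.6]
grip_width: 0.0003
grip_force: 7.5
```

Request:
move_arm(increments=[[0, 0, 0, 0.02, 0, 0, 0], [0, 0, 0, 0, 0, 0, 0], [0, 0, 0, 0, 0, 0, 0]])

```text
time_s: 9.25
ee_pos: [0.5184, 0.299, 0.1314]
eef_rot: [2.618, 0.001, 1.525]
force: [-22.5, -3.7, 21.9]
grip_width: 0.0004
grip_force: 14.9
```

```bash
python3 - <<'E'
from h import *
q=ctrl.camera("scene")
for z in (.022,.052): print(z,[np.round(proj(q,[tpt([0,y,z])])[0]-[275,170],1)*5 for y in(-.04,.04)])
cv2.imwrite("pics/c5.png",cv2.resize(q["color"][170:250,275:355],None,fx=5,fy=5,interpolation=cv2.INTER_CUBIC))
E
```

```text
0.022 [array([176., 258.]), array([140., 210.])]
0.052 [array([157.5, 232.5]), array([121.5, 185. ])]
```

View pics/c5.png

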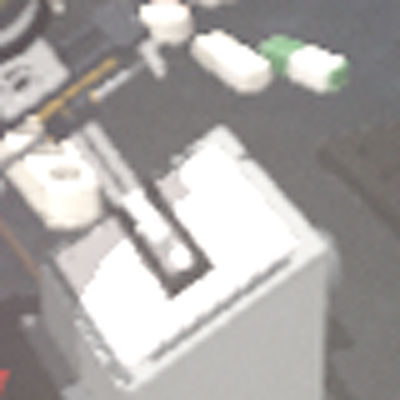

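The button has bottomed. Comparing with c3, the bar moved up-left by about 12 px and dark bezel now shows below its end, so it has probably popped. I back off and check.

Request:
move_arm(increments=[[0, 0, 0, -0.2, 0, 0, 0], [0, 0, 0, -0.4, 0, 0, 0], [0, 0, 0, -0.5, 0, 0, 0], [0, 0, 0, -0.5, 0, 0, 0], [0, 0, 0, -0.4, 0, 0, 0], [1, 0, 0, 0, 0, 0, 0]])

```text
time_s: 9.9
ee_pos: [0.469, 0.3018, 0.219]
eef_rot: [2.616, -0.001, 1.526]
force: [0.7, 0.2, -0.5]
grip_width: 0.0057
grip_force: 0.0
```

```bash
python3 - <<'E'
from h import *
q=ctrl.camera("scene"); d=ctrl.cut_out("handle_bar",q)
for e in d[:2]: print(e["conf"],e["centre"],e["mask"].sum())
n=Rcover(QT[2],np.pi/6).apply([0,0,1])
go(tpt([0,0,.075]),Rtool(QT[2],np.pi/6))
cv2.imwrite("pics/c6.png",cv2.resize(q["color"][170:250,275:355],None,fx=5,fy=5,interpolation=cv2.INTER_CUBIC))
E
```

```text
0.7 [221.8, 305.8] 1107
0.31 [249.3, 365.5] 111
t 10.0 pos [0.4691 0.3012 0.2163] shift50 [-1.286  0.004  0.89 ] | rot then shift: [-0.0006 -0.0015  0.0045] [-1.285  0.009  0.892] F [ 0.3 -0.2 -0.7] q [ 0.66  0.11  1.81 -0.44  0.86  0.94]
```

View pics/c6.png

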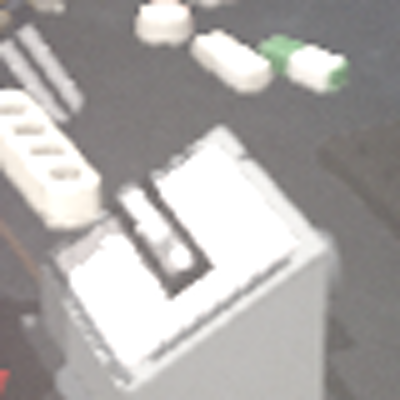

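It is popped: the bar spans crop (130,195)-(165,240), matching the popped-out prediction, with the stem visible below it. The grip will confirm that.

Request:
move_arm(increments=[[1, -0.43, 0, 0, 0, 0, 0], [1, -0.43, 0, 0, 0, 0, 0], [1, -0.425, 0, 0, 0, 0, 0], [1, 0, 0, 0.3, 0, 0, 0], [1, 0, 0, 0.4, 0, 0, 0], [1, 0, 0, 0.4, 0, 0, 0], [1, 0, 0, 0.4, 0, 0, 0], [1, 0, 0, 0.2, 0, 0, 0], [1, 0, 0, 0.1, 0, 0, 0], [1, 0, 0, 0.09, 0, 0, 0], [1, 0, 0, 0, 0, 0, 0]])

```text
time_s: 11.1
ee_pos: [0.5133, 0.2348, 0.1349]
eef_rot: [2.619, 0.001, 1.525]
force: [-0.6, -0.5, 0.5]
grip_width: 0.0936
grip_force: 0.0
```

Request:
move_arm(increments=[[0.1, 0, 0, 0, 0, 0, 0], [0.1, 0, 0, 0, 0, 0, 0], [0.1, 0, 0, 0, 0, 0, 0], [0.1, 0, 0, 0, 0, 0, 0], [0.1, 0, 0, 0, 0, 0, 0], [0.1, 0, 0, 0, 0, 0, 0], [0.1, 0, 0, 0, 0, 0, 0], [0.1, 0, 0, 0, 0, 0, 0]], force=8)

```text
time_s: 11.9
ee_pos: [0.5133, 0.2348, 0.135]
eef_rot: [2.619, 0.001, 1.525]
force: [0.0, -0.2, 0.9]
grip_width: 0.0333
grip_force: 0.0
```

```bash
python3 - <<'E'
from h import *
go(tpt([0,0,.025]),Rtool(QT[2],np.pi/6)); print(ctrl.get_obs()["moment"])
E
```

```text
t 11.9 pos [0.5133 0.2348 0.135 ] shift50 [-0.003  0.001  0.009] | rot then shift: [-0.0005 -0.0014  0.0042] [-0.003  0.001  0.009] F [ 0.  -0.2  0.9] q [ 0.49  0.2   1.91 -0.46  0.61  0.85]
[-0.00521305  0.15493721  0.04666084]
```

Request:
move_arm(increments=[[0.0, 0, 0, 0, 0, 0, 0], [0.0, 0, 0, 0, 0, 0, 0], [0, 0, 0, 0, 0, 0, 0], [0, 0, 0, 0, 0, 0, 0], [0, 0, 0, 0, 0, 0, 0]])

```text
time_s: 12.4
ee_pos: [0.5137, 0.2349, 0.1354]
eef_rot: [2.618, 0.0, 1.525]
force: [4.4, 1.2, 0.9]
grip_width: 0.0157
grip_force: 8.0
```

Gripped at 15.7 mm, so the handle is out. Now the turn.

Request:
move_arm(increments=[[0, 0, 0.01, 0, 0, 0, 0], [0, 0, 0, 0, 0, 0, -0.1], [0, 0, 0, 0, 0, 0, -0.12], [0, 0, 0, 0, 0, 0, -0.12], [0, 0, 0, 0, 0, 0, -0.12], [0, 0, 0, 0, 0, 0, -0.12], [0, 0, 0, 0, 0, 0, -0.12], [0, 0, 0, 0, 0, 0, -0.12], [0, 0, 0, 0, 0, 0, -0.12], [0, 0, 0, 0, 0, 0, -0.12], [0, 0, 0, 0, 0, 0, -0.12], [0, 0, 0, 0, 0, 0, -0.1], [0, 0, 0, 0, 0, 0, -0.02], [0, 0, 0, 0, 0, 0, 0], [0, 0, 0, 0, 0, 0, 0], [0, 0, 0, 0, 0, 0, 0]], force=30)

```text
time_s: 14.0
ee_pos: [0.5142, 0.2352, 0.1358]
eef_rot: [2.988, 0.504, 2.786]
force: [6.4, 3.2, 0.9]
grip_width: 0.0159
grip_force: 30.0
```

```bash
python3 - <<'E'
from h import *
go(tpt([0,0,.075]),Rtool(QT[2],np.pi/6,1.31)); o=ctrl.get_obs(); print(o["moment"],o["grip_width"])
E
```

```text
t 14.0 pos [0.5142 0.2352 0.1358] shift50 [ 0.018 -0.016 -0.986] | rot then shift: [ 0.0028  0.0002 -0.0056] [ 0.019 -0.018 -0.986] F [6.4 3.2 0.9] q [ 0.49  0.2   1.91 -0.46  0.61 -0.45]
[ 0.48095991 -0.97392045  0.25774915] 0.0158710352518064
```

Request:
move_arm(increments=[[0, 0, 0, 0, 0, 0, 0], [0, 0, 0, 0, 0, 0, 0], [0, 0, 0, -0.08, 0, 0, 0], [0, 0, 0, -0.1, 0, 0, 0], [0, 0, 0, -0.1, 0, 0, 0], [0, 0, 0, -0.1, 0, 0, 0], [0, 0, 0, -0.1, 0, 0, 0], [0, 0, 0, -0.1, 0, 0, 0]], force=60)

```text
time_s: 14.8
ee_pos: [0.4987, 0.2354, 0.1604]
eef_rot: [2.99, 0.502, 2.787]
force: [-0.7, 0.1, -4.3]
grip_width: 0.0156
grip_force: 60.0
```

Request:
move_arm(increments=[[0, 0, 0, -0.2, 0, 0, 0], [0, 0, 0, -0.2, 0, 0, 0], [0, 0, 0, -0.2, 0, 0, 0], [0, 0, 0, -0.2, 0, 0, 0], [0, 0, 0, -0.2, 0, 0, 0], [0, 0, 0, -0.2, 0, 0, 0], [0, 0, 0, -0.2, 0, 0, 0], [0, 0, 0, -0.2, 0, 0, 0], [0, 0, 0, -0.2, 0, 0, 0], [0, 0, 0, -0.2, 0, 0, 0], [0, 0, 0, 0, 0, 0, 0], [0, 0, 0, 0, 0, 0, 0]])

```text
time_s: 16.0
ee_pos: [0.4493, 0.2378, 0.247]
eef_rot: [2.989, 0.503, 2.786]
force: [0.0, 0.7, -5.6]
grip_width: 0.0156
grip_force: 60.0
```

```bash
python3 - <<'E'
from h import *
p=ctrl.camera("scene");q=ctrl.camera("top")
o=ctrl.get_obs();print(o["force"],o["grip_width"],o["ee_pos"])
cv2.imwrite("pics/c7.png",np.hstack([cv2.resize(p["color"][110:270,250:410],None,fx=2.5,fy=2.5),cv2.resize(q["color"][170:330,220:380],None,fx=2.5,fy=2.5)]))
rs=ctrl.cut_out("rest",p); p2=REST+[[.025,y,.088] for y in(-.062,.062)]
print(rs[0]["conf"],fit([(p,p2,hullmask(rs[0]["mask"]))],[.535,-.179,.05]))
rs=[d for d in ctrl.cut_out("rest",q) if d["centre"][1]>345]
if rs: print(rs[0]["conf"],fit([(q,p2,hullmask(rs[0]["mask"]))],[.535,-.179,.05]))
E
```

```text
[ 0.27745431  0.94268341 -5.32683301] 0.015651879377044722 [0.4492761  0.2376991  0.24651412]
0.79 (array([ 0.53455737, -0.17927347,  0.06383808]), np.float64(0.0363460571605368))
0.78 (array([ 0.53754635, -0.1820846 ,  0.06612872]), np.float64(0.050150097380251585))
```

View pics/c7.png

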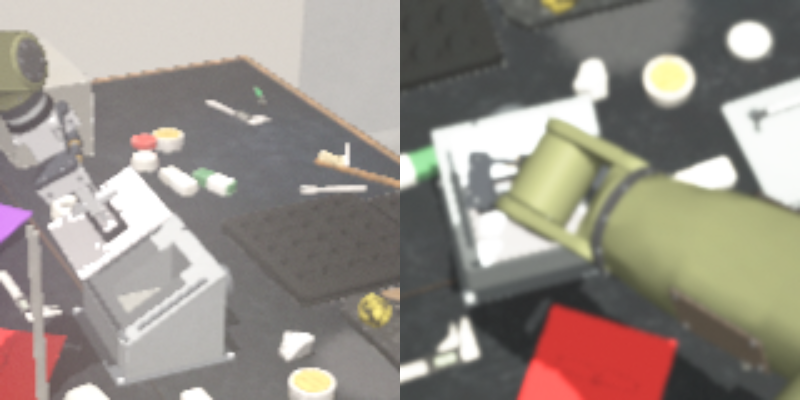

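Lifted: the scene view shows the cover hanging level below the gripper and the trap open, with the wrist carrying about 5.4 N. Rest pose fits agree at about (0.536, -0.181, 0.065).

```bash
cat >> h.py <<'E'
QR=np.array([.536,-.181,.065]); A=np.radians(40)
def restT(fx,fz,fy=0,pitch=A):
    Rw=Rcover(QR[2],pitch); return place([[fx,fy,fz]],QR)[0]+Rw.apply([.08,0,.0275])
E
python3 - <<'E'
from h import *
T=Rtool(QR[2],A,1.305)
print(restT(-.068,.014), (T.as_matrix()).round(3))
go(restT(-.068,.014)+[0,0,.1],T)
E
```

```text
[ 0.51165841 -0.18258444  0.08648923] [[-0.755  0.138  0.641]
 [ 0.214  0.976  0.042]
 [-0.62   0.169 -0.766]]
t 16.2 pos [0.4493 0.2377 0.2465] shift50 [-3.008 -7.818  1.864] | rot then shift: [-0.1089 -0.1522 -0.0951] [-1.995 -8.234  1.368] F [-0.5  0.7 -5.4] q [ 0.57 -0.05  1.9  -0.38  0.89 -0.5 ]
```

Request:
move_arm(increments=[[0, 0, 0, 0, -0.027, -0.038, -0.024], [0, 0, 0, 0, -0.027, -0.038, -0.024], [0, 0, 0, 0, -0.027, -0.038, -0.024], [0, 0, 0, 0, -0.027, -0.038, -0.024], [0, -0.05, -0.25, -0.01, 0, 0, 0], [0, -0.09, -0.4, -0.017, 0, 0, 0], [0, -0.11, -0.5, -0.022, 0, 0, 0], [0, -0.11, -0.5, -0.022, 0, 0, 0], [0, -0.11, -0.5, -0.022, 0, 0, 0], [0, -0.11, -0.5, -0.022, 0, 0, 0], [0, -0.11, -0.5, -0.022, 0, 0, 0], [0, -0.11, -0.5, -0.022, 0, 0, 0], [0, -0.11, -0.5, -0.022, 0, 0, 0], [0, -0.11, -0.5, -0.022, 0, 0, 0], [0, -0.11, -0.5, -0.022, 0, 0, 0], [0, -0.11, -0.5, -0.022, 0, 0, 0], [0, -0.11, -0.5, -0.022, 0, 0, 0], [0, -0.11, -0.5, -0.022, 0, 0, 0], [0, -0.11, -0.5, -0.022, 0, 0, 0], [0, -0.11, -0.5, -0.022, 0, 0, 0]])

```text
time_s: 18.2
ee_pos: [0.449, -0.1556, 0.2474]
eef_rot: [2.927, 0.669, 2.866]
force: [0.2, -0.1, -5.0]
grip_width: 0.0156
grip_force: 60.0
```

Request:
move_arm(increments=[[0, -0.11, -0.5, -0.02, 0, 0, 0], [0, -0.05, -0.2, 0, 0, 0, 0], [0, 0, 0, 0, 0, 0, 0], [0, 0, 0, 0, 0, 0, 0]])

```text
time_s: 18.6
ee_pos: [0.4498, -0.1896, 0.2472]
eef_rot: [2.925, 0.669, 2.866]
force: [-0.4, 0.9, -4.8]
grip_width: 0.0156
grip_force: 60.0
```

```bash
python3 - <<'E'
from h import *
T=Rtool(QR[2],A,1.305)
go(restT(-.068,.014),T); Rm=T.as_matrix()
o=ctrl.get_obs()
p=ctrl.camera("scene"); q=ctrl.camera("top")
# expected cover corners from tool
C=R.from_euler('xyz',o["eef_rot"])*Rtool(0,0,1.305).inv()
P=C.apply([[x,y,z] for x in(-.08,.08) for y in(-.085,.085) for z in(0,.006)])+o["ee_pos"]-C.apply([0,0,.0275])
for n,i in(("scene",p),("top",q)):
    for d in ctrl.cut_out("cover",i)[:3]:
        m=hullmask(d["mask"]);h=hull_img(proj(i,P)); print(n,d["conf"],d["centre"],"iou",np.minimum(m,h).sum()/np.maximum(m,h).sum(),m.sum(),h.sum())
im=p["color"].copy(); 
for u in proj(p,P): cv2.circle(im,tuple(np.round(u).astype(int)),1,(0,0,255),-1)
cv2.imwrite("pics/c8.png",cv2.resize(im[170:350,290:470],None,fx=3.3,fy=3.3,interpolation=cv2.INTER_CUBIC))
E
```

```text
t 18.6 pos [ 0.4498 -0.1896  0.2472] shift50 [ 1.087 -0.233  3.262] | rot then shift: [-0.0002 -0.0005  0.0007] [ 1.089 -0.235  3.262] F [-0.4  0.9 -4.8] q [-0.74 -0.17  2.07  0.67  0.83 -2.47]
scene 0.69 [257.5, 245.7] iou 0.0 1105.0 2291.5725490196082
scene 0.68 [263.2, 347.2] iou 0.9471465889928955 2359.0 2291.5725490196082
top 0.92 [198.5, 393.2] iou 0.851834232409816 2381.0 2610.7607843137253
top 0.57 [323.0, 290.3] iou 0.0 2086.0 2610.7607843137253
```

View pics/c8.png

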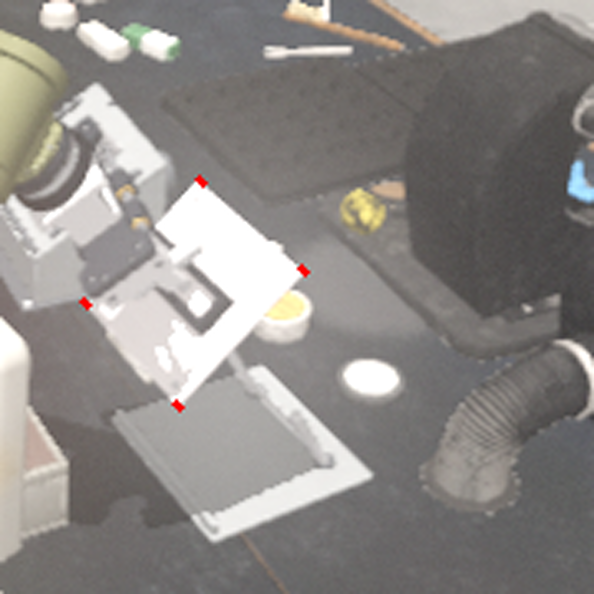

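The predicted cover corners (red) match the held cover. It is 40° tilted over the rest, button to the left. Now I come down along its normal.

Request:
move_arm(increments=[[0, 0.27, -0.06, 0, 0, 0, 0], [0, 0.27, -0.06, 0, 0, 0, 0], [0, 0.27, -0.06, 0, 0, 0, 0], [0, 0.27, -0.055, 0, 0, 0, 0], [0, 0, 0, 0.3, 0, 0, 0], [0, 0, 0, 0.3, 0, 0, 0], [0, 0, 0, 0.3, 0, 0, 0], [0, 0, 0, 0.3, 0, 0, 0], [0, 0, 0, 0.3, 0, 0, 0], [0, 0, 0, 0.3, 0, 0, 0], [0, 0, 0, 0.3, 0, 0, 0], [0, 0, 0, 0.3, 0, 0, 0], [0, 0, 0, 0.3, 0, 0, 0], [0, 0, 0, 0.2, 0, 0, 0], [0, 0, 0, 0.1, 0, 0, 0], [0, 0, 0, 0, 0, 0, 0], [0, 0, 0, 0, 0, 0, 0]])

```text
time_s: 20.5
ee_pos: [0.5142, -0.1674, 0.1187]
eef_rot: [2.948, 0.629, 2.85]
force: [-0.5, -0.0, -4.9]
grip_width: 0.0153
grip_force: 60.0
```

```bash
python3 - <<'E'
from h import *
T=Rtool(QR[2],A,1.305)
go(restT(-.068,.010),T); 
E
```

```text
t 20.5 pos [ 0.5142 -0.1674  0.1187] shift50 [ 0.395 -0.417  0.539] | rot then shift: [-0.0324 -0.0368 -0.0203] [ 0.423 -0.426  0.51 ] F [-0.5 -0.  -4.9] q [-0.55  0.14  2.09  0.82  0.48 -2.55]
```

Joint 6 is at its limit (-2.55), which distorts the pose. I turn the tool back 0.1 rad about its axis. The handle can swivel in the cover, so the cover squares itself as it seats, and 0.2 rad off is allowed anyway.

```bash
python3 - <<'E'
from h import *
for t in (1.305,1.2,1.15):
    T=Rtool(QR[2],A,t); go(restT(-.068,.022,.008),T)
E
```

```text
t 20.5 pos [ 0.5142 -0.1674  0.1187] shift50 [ 0.299 -0.226  0.345] | rot then shift: [-0.0324 -0.0368 -0.0203] [ 0.316 -0.231  0.326] F [-0.5 -0.  -4.9] q [-0.55  0.14  2.09  0.82  0.48 -2.55]
t 20.5 pos [ 0.5142 -0.1674  0.1187] shift50 [ 0.299 -0.226  0.345] | rot then shift: [-0.0343 -0.035   0.0847] [ 0.29  -0.263  0.326] F [-0.5 -0.  -4.9] q [-0.55  0.14  2.09  0.82  0.48 -2.55]
t 20.5 pos [ 0.5142 -0.1674  0.1187] shift50 [ 0.299 -0.226  0.345] | rot then shift: [-0.0352 -0.0342  0.1347] [ 0.276 -0.277  0.326] F [-0.5 -0.  -4.9] q [-0.55  0.14  2.09  0.82  0.48 -2.55]
```

Request:
move_arm(increments=[[0, 0, 0, 0, 0, 0, 0.07], [0, 0, 0, 0, 0, 0, 0.04], [0, 0, 0, 0, -0.017, -0.0175, 0], [0, 0, 0, 0, -0.017, -0.0175, 0], [0, 0.15, -0.13, 0, 0, 0, 0], [0, 0.14, -0.13, 0, 0, 0, 0], [0, 0, 0, 0, 0, 0, 0], [0, 0, 0, 0, 0, 0, 0]])

```text
time_s: 21.3
ee_pos: [0.505, -0.1703, 0.1179]
eef_rot: [2.843, 0.619, 2.705]
force: [0.7, 0.2, -4.8]
grip_width: 0.0158
grip_force: 60.0
```

```bash
python3 - <<'E'
from h import *
for t in (1.2,1.15): go(restT(-.068,.012,.008),Rtool(QR[2],A,t))
E
```

```text
t 21.3 pos [ 0.505  -0.1703  0.1179] shift50 [ 0.268 -0.21   0.594] | rot then shift: [-0.0158 -0.0146 -0.0317] [ 0.283 -0.211  0.587] F [ 0.7  0.2 -4.8] q [-0.59  0.13  2.12  0.91  0.49 -2.55]
t 21.3 pos [ 0.505  -0.1703  0.1179] shift50 [ 0.268 -0.21   0.594] | rot then shift: [-0.0161 -0.0142  0.0183] [ 0.273 -0.225  0.587] F [ 0.7  0.2 -4.8] q [-0.59  0.13  2.12  0.91  0.49 -2.55]
```

```bash
cat >> h.py <<'E'
from scipy.optimize import least_squares
def fkR(q): return R.from_euler('z',q[0])*R.from_euler('y',q[1]+q[2])*R.from_euler('z',q[3])*R.from_euler('y',q[4])*R.from_euler('z',q[5]+np.pi/2)
def fkp(q,k):
    a,h,L1,e0,L2,e,d=k
    return R.from_euler('z',q[0]).apply([a,0,h]+R.from_euler('y',q[1]).apply([e0,0,L1])+R.from_euler('y',q[1]+q[2]).apply([e,0,L2]))+fkR(q).apply([0,0,d])
DATA=[([-1.36760481,.299896146,1.52103430,0,1.32070945,-.0665995968],[.14658252,-.53007936,.20543317]),
([-.46,-.28,1.81,0,1.61,.85],[.3143,-.1139,.3354]),([.65,.05,1.6,-.36,1.11,.8],[.4829,.3025,.3356]),([.62,.24,1.81,-.48,.73,.97],[.504,.2996,.1578]),
([.66,.11,1.81,-.44,.86,.94],[.4691,.3012,.2163]),([.49,.2,1.91,-.46,.61,.85],[.5133,.2348,.135]),([.57,-.05,1.9,-.38,.89,-.5],[.4493,.2377,.2465]),
([-.74,-.17,2.07,.67,.83,-2.47],[.4498,-.1896,.2472]),([-.55,.14,2.09,.82,.48,-2.55],[.5142,-.1674,.1187])]
def fitk():
    D=DATA
    f=lambda k:np.concatenate([(fkp(q,k)-p)*(5 if i==0 else 1) for i,(q,p) in enumerate(D)]+[(k-np.array([0,.3,.4,0,.4,0,.25]))*.003])
    return least_squares(f,[0,.3,.4,0,.4,0,.25])
LO=np.array([-3.03,-.79,.23,-1.04,0,-2.55]);HI=np.array([3.03,2.21,2.52,4.18,3.07,2.55])
def ik(pos,Rt,k,q0,wide=True):
    lo,hi=LO.copy(),HI.copy()
    if wide: lo[5]-=2;hi[5]+=2
    f=lambda q:np.concatenate([(fkp(q,k)-pos)*5,(fkR(q).inv()*Rt).as_rotvec()])
    r=least_squares(f,np.clip(q0,lo+.01,hi-.01),bounds=(lo,hi)); return r.x,r.cost
E
python3 - <<'E'
from h import *
o=ctrl.get_obs(); q=o["qpos"]; print((fkR(q).inv()*R.from_euler('xyz',o["eef_rot"])).magnitude())
r=fitk(); k=r.x; print(k.round(3),r.cost, [np.round(np.linalg.norm(fkp(a,k)-b),3) for a,b in DATA])
for t in (1.3,1.2,1.1,1.0):
  for fz in (.022,.008):
    for fy in(0,.03):
      for yaw,pit in((QR[2],A),(QR[2],A-.1),(QR[2],A+.1)):
        x,c=ik(restT(-.068,fz,fy,pit),Rtool(yaw,pit,t),k,q); print(t,fz,fy,round(pit-A,2),x.round(2),f"{c:.1e}")
E
```

```text
6.854419085037521e-16
[0.004 0.197 0.407 0.009 0.435 0.022 0.248] 0.021688162588789552 [np.float64(0.037), np.float64(0.038), np.float64(0.029), np.float64(0.028), np.float64(0.03), np.float64(0.029), np.float64(0.029), np.float64(0.05), np.float64(0.042)]
1.3 0.022 0 0.0 [-0.5   0.2   2.11  1.04  0.41 -2.76] 1.5e-18
1.3 0.022 0 -0.1 [-0.47  0.23  2.04  0.73  0.44 -2.43] 9.1e-19
1.3 0.022 0 0.1 [-0.54  0.19  2.17  1.39  0.43 -3.12] 3.5e-20
1.3 0.022 0.03 0.0 [-0.44  0.17  2.15  1.04  0.36 -2.71] 1.0e-27
1.3 0.022 0.03 -0.1 [-0.4   0.2   2.08  0.7   0.41 -2.35] 8.1e-31
1.3 0.022 0.03 0.1 [-0.47  0.15  2.21  1.44  0.38 -3.12] 1.0e-30
1.3 0.008 0 0.0 [-0.5   0.23  2.11  1.12  0.39 -2.84] 1.0e-29
1.3 0.008 0 -0.1 [-0.47  0.26  2.05  0.78  0.42 -2.49] 1.2e-20
1.3 0.008 0 0.1 [-0.54  0.22  2.18  1.47  0.42 -3.21] 6.5e-31
1.3 0.008 0.03 0.0 [-0.44  0.2   2.15  1.14  0.35 -2.81] 1.1e-23
1.3 0.008 0.03 -0.1 [-0.4   0.23  2.09  0.76  0.38 -2.42] 1.7e-30
1.3 0.008 0.03 0.1 [-0.47  0.19  2.22  1.54  0.37 -3.23] 2.4e-28
1.2 0.022 0 0.0 [-0.5   0.2   2.11  1.04  0.41 -2.66] 1.5e-23
1.2 0.022 0 -0.
[... 1520 characters left out ...]
 0.022 0 -0.1 [-0.47  0.23  2.04  0.73  0.44 -2.13] 1.1e-30
1.0 0.022 0 0.1 [-0.54  0.19  2.17  1.39  0.43 -2.82] 1.2e-25
1.0 0.022 0.03 0.0 [-0.44  0.17  2.15  1.04  0.36 -2.41] 4.4e-29
1.0 0.022 0.03 -0.1 [-0.4   0.2   2.08  0.7   0.41 -2.05] 3.5e-30
1.0 0.022 0.03 0.1 [-0.47  0.15  2.21  1.44  0.38 -2.82] 2.6e-18
1.0 0.008 0 0.0 [-0.5   0.23  2.11  1.12  0.39 -2.54] 2.8e-19
1.0 0.008 0 -0.1 [-0.47  0.26  2.05  0.78  0.42 -2.19] 2.9e-31
1.0 0.008 0 0.1 [-0.54  0.22  2.18  1.47  0.42 -2.91] 1.1e-23
1.0 0.008 0.03 0.0 [-0.44  0.2   2.15  1.14  0.35 -2.51] 3.6e-25
1.0 0.008 0.03 -0.1 [-0.4   0.23  2.09  0.76  0.38 -2.12] 9.7e-30
1.0 0.008 0.03 0.1 [-0.47  0.19  2.22  1.54  0.37 -2.93] 5.9e-30
```

```bash
sed -i 's/a,h,L1,e0,L2,e,d=k/a,h,L1,e0,L2,e,d,b=k/; s/apply(\[a,0,h\]/apply([a,b,h]/; s/\[0,.3,.4,0,.4,0,.25\]/[0,.3,.4,0,.4,0,.25,.03]/g' h.py
python3 - <<'E'
from h import *
q=ctrl.get_obs()["qpos"]
r=fitk(); k=r.x; print(k.round(3),[np.round(np.linalg.norm(fkp(a,k)-b),3) for a,b in DATA])
for t in (1.3,1.2,1.1):
  for fx,fz in((-.068,.022),(-.068,.01)):
    for fy in(0,.02):
      for dp in(0,-.06,-.12):
        x,c=ik(restT(fx,fz,fy,A+dp),Rtool(QR[2],A+dp,t),k,q); print(t,fz,fy,dp,x.round(2))
E
```

```text
[-0.004  0.226  0.427 -0.004  0.455  0.044  0.274  0.037] [np.float64(0.0), np.float64(0.001), np.float64(0.002), np.float64(0.003), np.float64(0.002), np.float64(0.004), np.float64(0.001), np.float64(0.001), np.float64(0.004)]
1.3 0.022 0 0 [-0.62  0.21  2.1   1.06  0.48 -2.86]
1.3 0.022 0 -0.06 [-0.59  0.22  2.06  0.88  0.49 -2.68]
1.3 0.022 0 -0.12 [-0.57  0.24  2.02  0.72  0.51 -2.5 ]
1.3 0.022 0.02 0 [-0.58  0.19  2.13  1.07  0.45 -2.84]
1.3 0.022 0.02 -0.06 [-0.55  0.2   2.09  0.88  0.46 -2.64]
1.3 0.022 0.02 -0.12 [-0.53  0.22  2.05  0.71  0.48 -2.46]
1.3 0.01 0 0 [-0.62  0.23  2.11  1.11  0.47 -2.92]
1.3 0.01 0 -0.06 [-0.59  0.25  2.07  0.93  0.47 -2.73]
1.3 0.01 0 -0.12 [-0.57  0.26  2.03  0.76  0.49 -2.55]
1.3 0.01 0.02 0 [-0.58  0.21  2.14  1.13  0.44 -2.91]
1.3 0.01 0.02 -0.06 [-0.55  0.23  2.1   0.93  0.44 -2.7 ]
1.3 0.01 0.02 -0.12 [-0.53  0.24  2.05  0.75  0.46 -2.51]
1.2 0.022 0 0 [-0.62  0.21  2.1   1.06  0.48 -2.76]
1.2 0.022 0 -0.06 [-0.59  0.22  2.06  0.88  0.49 -2.58]
1.2 0.022 0 -0.12 [-0.57  0.24  2.02  0.72  0.51 -2.4 ]
1.2 0.022 0.02 0 [-0.58  0.19  2.13  1.0
[... 431 characters left out ...]
3  0.24  2.05  0.75  0.46 -2.41]
1.1 0.022 0 0 [-0.62  0.21  2.1   1.06  0.48 -2.66]
1.1 0.022 0 -0.06 [-0.59  0.22  2.06  0.88  0.49 -2.48]
1.1 0.022 0 -0.12 [-0.57  0.24  2.02  0.72  0.51 -2.3 ]
1.1 0.022 0.02 0 [-0.58  0.19  2.13  1.07  0.45 -2.64]
1.1 0.022 0.02 -0.06 [-0.55  0.2   2.09  0.88  0.46 -2.44]
1.1 0.022 0.02 -0.12 [-0.53  0.22  2.05  0.71  0.48 -2.26]
1.1 0.01 0 0 [-0.62  0.23  2.11  1.11  0.47 -2.72]
1.1 0.01 0 -0.06 [-0.59  0.25  2.07  0.93  0.47 -2.53]
1.1 0.01 0 -0.12 [-0.57  0.26  2.03  0.76  0.49 -2.35]
1.1 0.01 0.02 0 [-0.58  0.21  2.14  1.13  0.44 -2.71]
1.1 0.01 0.02 -0.06 [-0.55  0.23  2.1   0.93  0.44 -2.5 ]
1.1 0.01 0.02 -0.12 [-0.53  0.24  2.05  0.75  0.46 -2.31]
```

```bash
cat >> h.py <<'E'
K=fitk().x
def sl(s,m,fy=0): return restT(-.075+.766*s-.643*m,.006+.643*s+.766*m,fy)
E
python3 - <<'E'
from h import *
q=ctrl.get_obs()["qpos"]
for t in (1.1,1.0,.95):
    for dp in(0,-.04):
      for s in (.035,0):
        x,c=ik(sl(s,.004,.012),Rtool(QR[2],A+dp,t),K,q); print(t,dp,s,x.round(2))
for t in (1.0,): go(sl(.035,.005,.012),Rtool(QR[2],A-.04,t))
o=ctrl.get_obs();C=R.from_euler('xyz',o["eef_rot"])*Rtool(0,0,1.305).inv();P=place(C.apply([[-.08,y,-.0275] for y in(-.085,0,.085)]+[[.08,0,-.0275]])+o["ee_pos"]-np.r_[QR[:2],0],[0,0,-QR[2]]);print(P.round(3))
E
```

```text
1.1 0 0.035 [-0.57  0.2   2.08  1.01  0.47 -2.56]
1.1 0 0 [-0.61  0.21  2.15  1.14  0.46 -2.74]
1.1 -0.04 0.035 [-0.55  0.2   2.06  0.88  0.48 -2.44]
1.1 -0.04 0 [-0.6   0.21  2.13  1.    0.46 -2.6 ]
1.0 0 0.035 [-0.57  0.2   2.08  1.01  0.47 -2.46]
1.0 0 0 [-0.61  0.21  2.15  1.14  0.46 -2.64]
1.0 -0.04 0.035 [-0.55  0.2   2.06  0.88  0.48 -2.34]
1.0 -0.04 0 [-0.6   0.21  2.13  1.    0.46 -2.5 ]
0.95 0 0.035 [-0.57  0.2   2.08  1.01  0.47 -2.41]
0.95 0 0 [-0.61  0.21  2.15  1.14  0.46 -2.59]
0.95 -0.04 0.035 [-0.55  0.2   2.06  0.88  0.48 -2.29]
0.95 -0.04 0 [-0.6   0.21  2.13  1.    0.46 -2.45]
t 21.3 pos [ 0.505  -0.1703  0.1179] shift50 [-0.173  0.064  0.485] | rot then shift: [0.0016 0.0224 0.1681] [-0.171  0.093  0.481] F [ 0.7  0.2 -4.8] q [-0.59  0.13  2.12  0.91  0.49 -2.55]
[[-0.084 -0.061  0.04 ]
 [-0.075  0.023  0.047]
 [-0.065  0.108  0.053]
 [ 0.049  0.002  0.146]]
```

Request:
move_arm(increments=[[0, -0.17, 0.07, 0, 0, 0, 0], [0, 0, 0, 0, 0.001, 0.011, 0.084], [0, 0, 0, 0, 0.001, 0.011, 0.084], [0, 0, 0, 0.12, 0, 0, 0], [0, 0, 0, 0.12, 0, 0, 0], [0, 0, 0, 0.12, 0, 0, 0], [0, 0, 0, 0.12, 0, 0, 0], [0, 0, 0, 0, 0, 0, 0], [0, 0, 0, 0, 0, 0, 0]])

```text
time_s: 22.2
ee_pos: [0.5269, -0.1687, 0.1043]
eef_rot: [2.746, 0.54, 2.525]
force: [-0.1, 0.6, -4.5]
grip_width: 0.0155
grip_force: 60.0
```

```bash
cat >> h.py <<'E'
def corners(turn=1.305):
    o=ctrl.get_obs();C=R.from_euler('xyz',o["eef_rot"])*Rtool(0,0,turn).inv();return place(C.apply([[-.08,y,-.0275] for y in(-.085,0,.085)]+[[.08,0,-.0275]])+o["ee_pos"]-np.r_[QR[:2],0],[0,0,-QR[2]]).round(3)
E
python3 - <<'E'
from h import *
print(corners()); go(sl(.0,.005,.004),Rtool(QR[2],A-.04,1.0))
E
```

```text
[[-0.072 -0.044  0.02 ]
 [-0.052  0.037  0.036]
 [-0.032  0.118  0.052]
 [ 0.069 -0.011  0.129]]
t 22.2 pos [ 0.5269 -0.1687  0.1043] shift50 [ 0.48  -0.52   0.026] | rot then shift: [ 0.0001 -0.0003  0.0001] [ 0.48  -0.52   0.026] F [-0.1  0.6 -4.5] q [-0.55  0.2   2.07  0.89  0.47 -2.34]
```

Request:
move_arm(increments=[[0, 0.06, -0.065, 0, 0, 0, 0], [0, 0.06, -0.065, 0, 0, 0, 0], [0, 0.06, -0.065, 0, 0, 0, 0], [0, 0.06, -0.065, 0, 0, 0, 0], [0, 0, 0, 0, 0, 0, 0]])

```text
time_s: 22.7
ee_pos: [0.5135, -0.1741, 0.0941]
eef_rot: [2.745, 0.541, 2.524]
force: [4.9, 1.2, -6.2]
grip_width: 0.0155
grip_force: 60.0
```

Request:
move_arm(increments=[[0, 0.04, -0.043, 0, 0, 0, 0], [0, 0.04, -0.043, 0, 0, 0, 0], [0, 0, 0, 0, 0, 0, 0]])

```text
time_s: 23.0
ee_pos: [0.5093, -0.1757, 0.0908]
eef_rot: [2.745, 0.541, 2.524]
force: [5.0, 1.7, -7.4]
grip_width: 0.0156
grip_force: 60.0
```

Request:
move_arm(increments=[[0, 0.04, -0.043, 0, 0, 0, 0], [0, 0.04, -0.043, 0, 0, 0, 0], [0, 0, 0, 0, 0, 0, 0]])

```text
time_s: 23.3
ee_pos: [0.5059, -0.1769, 0.0885]
eef_rot: [2.742, 0.542, 2.524]
force: [11.0, 9.6, 2.7]
grip_width: 0.0155
grip_force: 60.0
```

```bash
python3 - <<'E'
from h import *
print(corners()); go(sl(.0,.005,.004),Rtool(QR[2],A-.04,1.0)); print(ctrl.get_obs()["moment"])
E
```

```text
[[-0.093 -0.051  0.004]
 [-0.073  0.03   0.02 ]
 [-0.053  0.111  0.036]
 [ 0.047 -0.018  0.114]]
t 23.3 pos [ 0.5059 -0.1769  0.0885] shift50 [ 0.107 -0.117  0.038] | rot then shift: [0.0032 0.0017 0.0003] [ 0.107 -0.117  0.038] F [11.   9.6  2.7] q [-0.6   0.21  2.11  0.99  0.47 -2.49]
[ 1.73441267 -2.03170479  1.25458207]
```

```bash
cat >> h.py <<'E'
def covhull(turn,dp=0):
    o=ctrl.get_obs();C=R.from_euler('xyz',o["eef_rot"])*Rtool(0,0,turn).inv()
    return C.apply([[x,y,z-.0275] for x in(-.08,.08) for y in(-.085,.085) for z in(0,.006)])+o["ee_pos"]
E
python3 - <<'E'
from h import *
for n in("scene","top"):
    i=ctrl.camera(n)
    for d in ctrl.cut_out("cover",i)[:3]:
        m=hullmask(d["mask"]); r=[(round(t,2),round(float((lambda h:np.minimum(m,h).sum()/np.maximum(m,h).sum())(hull_img(proj(i,covhull(t))))),3)) for t in(.9,.95,1.,1.05,1.1,1.15,1.2,1.3)]
        print(n,round(d["conf"],2),np.round(d["centre"]),r)
E
```

```text
scene 0.79 [258. 247.] [(0.9, 0.0), (0.95, 0.0), (1.0, 0.0), (1.05, 0.0), (1.1, 0.0), (1.15, 0.0), (1.2, 0.0), (1.3, 0.0)]
scene 0.63 [294. 361.] [(0.9, 0.796), (0.95, 0.814), (1.0, 0.833), (1.05, 0.851), (1.1, 0.869), (1.15, 0.881), (1.2, 0.874), (1.3, 0.83)]
top 0.92 [203. 382.] [(0.9, 0.314), (0.95, 0.323), (1.0, 0.331), (1.05, 0.34), (1.1, 0.349), (1.15, 0.357), (1.2, 0.358), (1.3, 0.342)]
top 0.91 [324. 294.] [(0.9, 0.0), (0.95, 0.0), (1.0, 0.0), (1.05, 0.0), (1.1, 0.0), (1.15, 0.0), (1.2, 0.0), (1.3, 0.0)]
top 0.71 [338. 153.] [(0.9, 0.0), (0.95, 0.0), (1.0, 0.0), (1.05, 0.0), (1.1, 0.0), (1.15, 0.0), (1.2, 0.0), (1.3, 0.0)]
```

Request:
move_arm(increments=[[0, 0.03, -0.033, 0, 0, 0, 0], [0, 0.03, -0.033, 0, 0, 0, 0], [0, 0, 0, 0, 0, 0, 0]])

```text
time_s: 23.8
ee_pos: [0.5041, -0.1777, 0.0877]
eef_rot: [2.74, 0.545, 2.525]
force: [14.3, 19.6, 16.5]
grip_width: 0.016
grip_force: 60.0
```

```bash
cat > tf.py <<'E'
from h import *
i=ctrl.camera("scene")
for d in ctrl.cut_out("cover",i)[:3]:
    if abs(d["centre"][1]-361)<25:
        m=hullmask(d["mask"]); print([(round(t,2),round(float((lambda h:np.minimum(m,h).sum()/np.maximum(m,h).sum())(hull_img(proj(i,covhull(t))))),3)) for t in np.arange(1,1.31,.04)])
print(corners(1.0)); go(sl(.0,.005,.004),Rtool(QR[2],A-.04,1.0)); print(ctrl.get_obs()["moment"])
E
python3 tf.py
```

```text
[(np.float64(1.0), 0.834), (np.float64(1.04), 0.853), (np.float64(1.08), 0.87), (np.float64(1.12), 0.878), (np.float64(1.16), 0.869), (np.float64(1.2), 0.854), (np.float64(1.24), 0.835), (np.float64(1.28), 0.816)]
[(np.float64(1.0), 0.0), (np.float64(1.04), 0.0), (np.float64(1.08), 0.0), (np.float64(1.12), 0.0), (np.float64(1.16), 0.0), (np.float64(1.2), 0.0), (np.float64(1.24), 0.0), (np.float64(1.28), 0.0)]
[[-0.077 -0.08   0.017]
 [-0.078  0.005  0.017]
 [-0.078  0.09   0.017]
 [ 0.048  0.006  0.115]]
t 23.9 pos [ 0.5041 -0.1777  0.0877] shift50 [ 0.081 -0.085  0.048] | rot then shift: [0.0061 0.0039 0.0016] [ 0.081 -0.085  0.049] F [14.6 19.7 15.7] q [-0.61  0.21  2.12  1.    0.48 -2.51]
[ 3.20456632 -4.19381962  2.28122845]
```

Request:
move_arm(increments=[[0, -0.05, 0.055, 0, 0, 0, 0], [0, -0.03, 0.03, 0, 0, 0, 0], [0, 0, 0, 0, 0, 0, 0]])

```text
time_s: 24.2
ee_pos: [0.5062, -0.1772, 0.0884]
eef_rot: [2.745, 0.541, 2.525]
force: [3.0, 2.8, -2.3]
grip_width: 0.0154
grip_force: 60.0
```

Request:
move_arm(increments=[[0, 0, 0, 0.04, 0, 0, 0], [0, 0, 0, 0.03, 0, 0, 0], [0, 0, 0, 0, 0, 0, 0]])

```text
time_s: 24.5
ee_pos: [0.5081, -0.177, 0.0853]
eef_rot: [2.745, 0.541, 2.524]
force: [-0.4, 5.9, 1.9]
grip_width: 0.0161
grip_force: 60.0
```

```bash
python3 tf.py
```

```text
[(np.float64(1.0), 0.848), (np.float64(1.04), 0.865), (np.float64(1.08), 0.881), (np.float64(1.12), 0.892), (np.float64(1.16), 0.888), (np.float64(1.2), 0.869), (np.float64(1.24), 0.85), (np.float64(1.28), 0.829)]
[[-0.074 -0.079  0.015]
 [-0.074  0.006  0.015]
 [-0.074  0.091  0.015]
 [ 0.053  0.006  0.113]]
t 24.6 pos [ 0.5081 -0.177   0.0853] shift50 [ 0.105 -0.111 -0.039] | rot then shift: [ 0.0007  0.0003 -0.0003] [ 0.105 -0.111 -0.038] F [-1.5  5.4  3.4] q [-0.6   0.22  2.11  0.99  0.47 -2.49]
[ 0.69121559 -0.22904789  0.527663  ]
```

Request:
move_arm(increments=[[0, 0, 0, 0, 0, 0, 0], [0, 0, 0, 0, 0, 0, 0], [0, 0, 0, 0, 0, 0, 0], [0, 0, 0, 0, 0, 0, 0], [0, 0, 0, 0, 0, 0, 0]], force=3)

```text
time_s: 25.1
ee_pos: [0.5082, -0.1771, 0.0854]
eef_rot: [2.745, 0.541, 2.524]
force: [2.1, 5.2, 0.5]
grip_width: 0.0161
grip_force: 3.0
```

```bash
python3 tf.py
```

```text
[(np.float64(1.0), 0.846), (np.float64(1.04), 0.865), (np.float64(1.08), 0.883), (np.float64(1.12), 0.893), (np.float64(1.16), 0.889), (np.float64(1.2), 0.871), (np.float64(1.24), 0.854), (np.float64(1.28), 0.832)]
[[-0.074 -0.079  0.015]
 [-0.074  0.006  0.015]
 [-0.074  0.091  0.015]
 [ 0.053  0.006  0.113]]
t 25.2 pos [ 0.5082 -0.177   0.0853] shift50 [ 0.106 -0.11  -0.039] | rot then shift: [ 0.0006  0.0004 -0.0004] [ 0.107 -0.11  -0.039] F [3.2 4.3 0.9] q [-0.6   0.22  2.11  0.99  0.47 -2.49]
[ 0.6591941  -0.25162848  0.4974666 ]
```

Request:
move_arm(increments=[[0.25, 0, 0, 0, 0, 0, 0], [0.25, 0, 0, 0, 0, 0, 0], [0.25, 0, 0, 0, 0, 0, 0], [0.25, 0, 0, 0, 0, 0, 0], [0.25, 0, 0, 0, 0, 0, 0], [0.25, 0, 0, 0, 0, 0, 0]])

```text
time_s: 25.8
ee_pos: [0.5081, -0.1772, 0.0852]
eef_rot: [2.746, 0.541, 2.524]
force: [-0.2, -0.2, 0.6]
grip_width: 0.0236
grip_force: 0.0
```

```bash
cat > cf.py <<'E'
from h import *
# free 6-DoF-ish fit of cover resting: x,y foot, z foot, yaw, pitch, skew using both cameras
ims=[]
for n in("scene","top"):
    i=ctrl.camera(n)
    for d in ctrl.cut_out("cover",i)[:4]:
        u=proj(i,[[QR[0],QR[1],.06]])[0]
        if np.hypot(*(np.array(d["centre"])[::-1]-u))<35: ims.append((i,hullmask(d["mask"]),n)); break
def P(v): # foot in rest frame x,y,z, yaw, pitch, roll(skew about normal)
    Rw=Rcover(0,v[4])*R.from_euler('z',v[3]); return place(Rw.apply([[x+.08,y,z] for x in(-.08,.08) for y in(-.085,.085) for z in(0,.006)])+v[:3],QR)
def f(v,use): return sum(np.abs(hull_img(proj(i,P(v)))-m).sum()/m.sum() for i,m,n in ims if n in use)
import sys
uses=[("scene",),("top",),("scene","top")]
for use in uses:
    if not all(any(n==u for *_,n in ims) for u in use): continue
    g=lambda w:f([w[0],w[1],.006,w[2],A+w[3]],use)+ (w[3]/.3)**2*.05
    b=min((minimize(g,[-.07,.0,s,0],method='Nelder-Mead',options=dict(initial_simplex=np.array([-.07,0,s,0])+np.vstack([np.zeros(4),np.diag([.01,.01,.1,.05])]),xatol=1e-4,fatol=1e-5)) for s in(0,-.15)),key=lambda r:r.fun)
    print(use,"footx,y,skew,dpitch",b.x.round(3),round(b.fun,3))
E
python3 cf.py; python3 tf.py
```

```text
('scene',) footx,y,skew,dpitch [-0.064  0.028 -0.155  0.018] 0.117
('top',) footx,y,skew,dpitch [-0.049 -0.015  0.056  0.054] 1.679
('scene', 'top') footx,y,skew,dpitch [-0.058  0.022 -0.163  0.15 ] 1.804
[(np.float64(1.0), 0.846), (np.float64(1.04), 0.862), (np.float64(1.08), 0.876), (np.float64(1.12), 0.885), (np.float64(1.16), 0.883), (np.float64(1.2), 0.866), (np.float64(1.24), 0.848), (np.float64(1.28), 0.828)]
[[-0.074 -0.079  0.015]
 [-0.074  0.006  0.015]
 [-0.074  0.091  0.015]
 [ 0.053  0.006  0.112]]
t 26.1 pos [ 0.5081 -0.1771  0.0852] shift50 [ 0.105 -0.108 -0.04 ] | rot then shift: [ 0.      0.0003 -0.0003] [ 0.105 -0.108 -0.04 ] F [ 0.2 -0.4 -0.9] q [-0.59  0.22  2.11  0.99  0.46 -2.49]
[-0.04531847  0.1078568  -0.04177732]
```

The cover is released and stable, but skewed about -0.15 rad (foot at rest x -64, y 28 mm). With a half turn of the tool joint 6 has room, so I regrasp and square it.

Request:
move_arm(increments=[[0.45, 0, 0, 0, 0, 0, 0], [0.45, 0, 0, 0, 0, 0, 0], [0.45, 0, 0, -0.3, 0, 0, 0], [0.45, 0, 0, -0.3, 0, 0, 0], [0.45, 0, 0, -0.4, 0, 0, 0], [0.45, 0, 0, -0.4, 0, 0, 0], [0.45, 0, 0, 0, 0, 0, 0.143], [0.45, 0, 0, 0, 0, 0, 0.143], [0.45, 0, 0, 0, 0, 0, 0.143], [0.45, 0, 0, 0, 0, 0, 0.143], [0.45, 0, 0, 0, 0, 0, 0.143], [0.45, 0, 0, 0, 0, 0, 0.143], [0.45, 0, 0, 0, 0, 0, 0.143], [0.45, 0, 0, 0, 0, 0, 0.143], [0.45, 0, 0, 0, 0, 0, 0.143], [0.45, 0, 0, 0, 0, 0, 0.143], [0.45, 0, 0, 0, 0, 0, 0.143]])

```text
time_s: 27.8
ee_pos: [0.4653, -0.1799, 0.1406]
eef_rot: [2.567, -0.341, 1.158]
force: [0.2, -0.2, -0.1]
grip_width: 0.0424
grip_force: 0.0
```

Request:
move_arm(increments=[[0.45, 0, 0, 0, 0, 0, 0.143], [0.45, 0, 0, 0, 0, 0, 0.143], [0.45, 0, 0, 0, 0, 0, 0.143], [0.45, 0, 0, 0, 0, 0, 0.143], [0.45, 0, 0, 0, 0, 0, 0.143], [0.45, 0, 0, 0, 0, 0, 0.143], [0.45, 0, 0, 0, 0, 0, 0.143], [0.45, 0, 0, 0, 0, 0, 0.143], [0.45, 0, 0, 0, 0, 0, 0.143], [0.45, 0, 0, 0, 0, 0, 0.143], [0.45, 0, 0, 0, 0, 0, 0.137], [0.45, 0, 0, 0, 0, 0, 0], [0.45, 0, 0, 0, 0, 0, 0]])

```text
time_s: 29.1
ee_pos: [0.4653, -0.1799, 0.1406]
eef_rot: [-2.749, -0.543, -0.611]
force: [-0.0, 0.2, 0.4]
grip_width: 0.0423
grip_force: 0.0
```

```bash
python3 cf.py; python3 - <<'E'
from h import *
go([.5081,-.1771,.0852],Rtool(QR[2],A-.04,1.0)*R.from_euler('z',np.pi))
p=ctrl.camera("scene");q=ctrl.camera("top")
cv2.imwrite("pics/c9.png",np.hstack([cv2.resize(p["color"][230:350,300:420],None,fx=3.3,fy=3.3,interpolation=cv2.INTER_CUBIC),cv2.resize(q["color"][150:270,320:440],None,fx=3.3,fy=3.3,interpolation=cv2.INTER_CUBIC)]))
E
```

```text
('top',) footx,y,skew,dpitch [-0.062  0.023 -0.179  0.022] 0.129
t 29.3 pos [ 0.4653 -0.1799  0.1406] shift50 [-0.    -0.     1.401] | rot then shift: [-0.     -0.0002  0.0032] [ 0.    -0.     1.401] F [-0.9  0.1  0.3] q [-0.67  0.03  2.16  0.81  0.6   0.8 ]
```

View pics/c9.png

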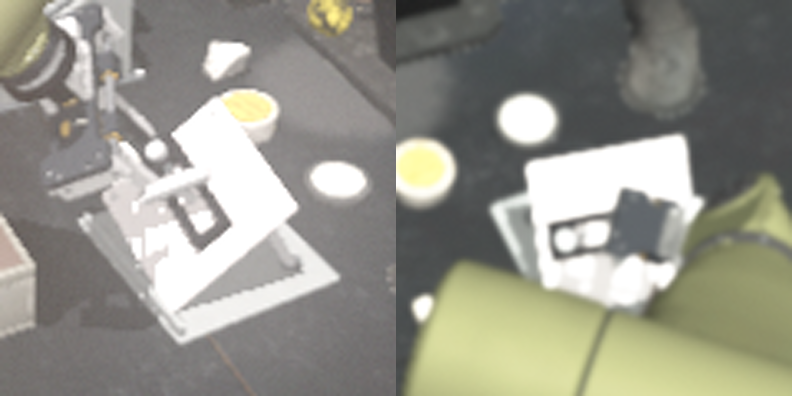

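The last picture shows the cover leaning on the rest, button left, skewed clockwise with its right corner low. The bar is free between the fingers. I regrasp.

Request:
move_arm(increments=[[0.45, 0, 0, 0.4, 0, 0, 0], [0.45, 0, 0, 0.4, 0, 0, 0], [0.45, 0, 0, 0.3, 0, 0, 0], [0.45, 0, 0, 0.2, 0, 0, 0], [0.45, 0, 0, 0.1, 0, 0, 0], [0, 0, 0, 0, 0, 0, 0], [0, 0, 0, 0, 0, 0, 0], [0, 0, 0, 0, 0, 0, 0], [0, 0, 0, 0, 0, 0, 0], [0, 0, 0, 0, 0, 0, 0], [0, 0, 0, 0, 0, 0, 0]], force=10)

```text
time_s: 30.5
ee_pos: [0.5082, -0.1771, 0.0856]
eef_rot: [-2.746, -0.542, -0.615]
force: [0.9, 2.1, 3.9]
grip_width: 0.0162
grip_force: 10.0
```

Request:
move_arm(increments=[[0, 0, 0, 0, 0, 0, 0], [0, 0, 0, 0, 0, 0, 0], [0, 0, 0, -0.1, 0, 0, 0], [0, 0, 0, -0.15, 0, 0, 0], [0, 0, 0, -0.15, 0, 0, 0], [0, 0, 0, 0, 0, 0, -0.06], [0, 0, 0, 0, 0, 0, -0.06], [0, 0, 0, 0, 0, 0, -0.06], [0, 0, 0, 0, 0, 0, 0], [0, 0, 0, 0, 0, 0, 0]], force=60)

```text
time_s: 31.5
ee_pos: [0.4954, -0.178, 0.1007]
eef_rot: [-2.855, -0.6, -0.416]
force: [-0.0, -0.7, -5.9]
grip_width: 0.0156
grip_force: 60.0
```

```bash
cat > tf2.py <<'E'
from h import *
o=ctrl.get_obs();Ct=R.from_euler('xyz',o["eef_rot"])*R.from_euler('z',np.pi)
def PP(t,dp,dx,dz):
    C=Ct*Rtool(0,0,t).inv()*R.from_euler('y',-dp)
    return C.apply([[x+dx,y,z-.0275+dz] for x in(-.08,.08) for y in(-.085,.085) for z in(0,.006)])+o["ee_pos"],C
ims=[]
for n in("scene","top"):
    i=ctrl.camera(n); u=proj(i,[o["ee_pos"]])[0]
    for d in ctrl.cut_out("cover",i)[:4]:
        if np.hypot(*(np.array(d["centre"])[::-1]-u))<25: ims.append((i,hullmask(d["mask"]),n)); break
for i,m,n in ims:
    g=lambda w:np.abs(hull_img(proj(i,PP(w[0],w[1],0,0)[0]))-m).sum()/m.sum()+.05*(w[1]/.2)**2
    b=minimize(g,[1.2,0],method='Nelder-Mead',options=dict(initial_simplex=[[1.1,0],[1.3,0],[1.2,.1]]))
    X,C=PP(b.x[0],b.x[1],0,0); L=R.from_euler('z',-QR[2])*C
    print(n,"turn,dp",b.x.round(3),round(b.fun,3),"coverY in rest",L.apply([0,1,0]).round(3),"normal",L.apply([0,0,1]).round(3),"corners",place(X-np.r_[QR[:2],0],[0,0,-QR[2]])[[0,2,4,6]].round(3).tolist())
go(sl(.0,.003,.01),Rtool(QR[2],A,1.17)*R.from_euler('z',np.pi)); print(o["grip_width"])
E
python3 tf2.py
```

```text
scene turn,dp [1.046 0.01 ] 0.052 coverY in rest [-0.105  0.991 -0.081] normal [-0.619 -0.001  0.785] corners [[-0.077, -0.089, 0.037], [-0.094, 0.079, 0.023], [0.048, -0.068, 0.135], [0.03, 0.101, 0.121]]
top turn,dp [1.018 0.326] 1.289 coverY in rest [-0.127  0.987 -0.098] normal [-0.829 -0.051  0.556] corners [[-0.05, -0.089, 0.028], [-0.072, 0.079, 0.011], [0.037, -0.065, 0.16], [0.015, 0.103, 0.143]]
t 31.7 pos [ 0.4958 -0.1779  0.101 ] shift50 [-0.164 -0.026  0.4  ] | rot then shift: [0.0156 0.0369 0.0104] [-0.179 -0.018  0.394] F [-0.2 -0.6 -4.7] q [-0.61  0.16  2.13  0.93  0.5   0.52]
0.015598013156139706
```

Request:
move_arm(increments=[[0, 0, 0, 0, 0, 0, 0.067], [0, 0, 0, 0, 0, 0, 0.067], [0, 0, 0, 0, 0.008, 0.018, 0], [0, 0, 0, 0, 0.008, 0.018, 0], [0, 0, 0, 0, 0, 0, 0], [0, 0, 0, 0, 0, 0, 0]])

```text
time_s: 32.3
ee_pos: [0.4958, -0.178, 0.101]
eef_rot: [-2.748, -0.591, -0.582]
force: [-0.2, -0.2, -4.5]
grip_width: 0.0157
grip_force: 60.0
```

```bash
sed -i 's/A,1.17)/A,1.046)/' tf2.py; python3 tf2.py
```

```text
scene turn,dp [ 1.044 -0.018] 0.109 coverY in rest [ 0.     1.    -0.005] normal [-0.628  0.004  0.778] corners [[-0.085, -0.08, 0.03], [-0.085, 0.09, 0.029], [0.04, -0.079, 0.13], [0.04, 0.091, 0.129]]
top turn,dp [0.998 0.287] 1.13 coverY in rest [-0.035  0.999 -0.035] normal [-0.833 -0.01   0.554] corners [[-0.058, -0.083, 0.022], [-0.064, 0.087, 0.016], [0.03, -0.075, 0.155], [0.024, 0.095, 0.149]]
t 32.5 pos [ 0.496  -0.178   0.1012] shift50 [-0.186  0.005  0.394] | rot then shift: [ 0.0041 -0.0016  0.0015] [-0.186  0.007  0.395] F [ 0.4 -0.4 -5. ] q [-0.63  0.16  2.15  1.05  0.49  0.53]
0.015697854735555874
```

Request:
move_arm(increments=[[0, -0.04, 0.02, 0, 0, 0, 0], [0, 0, 0, 0.1, 0, 0, 0], [0, 0, 0, 0.1, 0, 0, 0], [0, 0, 0, 0.1, 0, 0, 0], [0, 0, 0, 0.05, 0, 0, 0], [0, 0, 0, 0, 0, 0, 0], [0, 0, 0, 0, 0, 0, 0]])

```text
time_s: 33.2
ee_pos: [0.5054, -0.1772, 0.0861]
eef_rot: [-2.748, -0.592, -0.581]
force: [-0.1, 0.5, -4.8]
grip_width: 0.0157
grip_force: 60.0
```

Request:
move_arm(increments=[[0, 0, 0, 0.03, 0, 0, 0], [0, 0, 0, 0.03, 0, 0, 0], [0, 0, 0, 0, 0, 0, 0]])

```text
time_s: 33.5
ee_pos: [0.5074, -0.1773, 0.0839]
eef_rot: [-2.748, -0.592, -0.582]
force: [-2.6, -0.2, -3.0]
grip_width: 0.0155
grip_force: 60.0
```

```bash
python3 tf2.py
```

```text
scene turn,dp [ 1.032 -0.004] 0.107 coverY in rest [-0.008  1.    -0.013] normal [-0.64   0.005  0.769] corners [[-0.072, -0.081, 0.013], [-0.073, 0.089, 0.011], [0.051, -0.078, 0.115], [0.05, 0.092, 0.113]]
top turn,dp [1.025 0.403] 1.685 coverY in rest [-0.014  1.    -0.018] normal [-0.891 -0.005  0.453] corners [[-0.039, -0.081, 0.002], [-0.041, 0.089, -0.001], [0.034, -0.077, 0.144], [0.031, 0.092, 0.141]]
t 33.7 pos [ 0.5073 -0.1772  0.084 ] shift50 [-0.144 -0.018 -0.015] | rot then shift: [ 0.0042 -0.0018  0.0014] [-0.145 -0.017 -0.014] F [-2.3 -1.2 -1.8] q [-0.61  0.22  2.13  1.13  0.45  0.46]
0.015492096139280745
```

Touching the prongs. Now I slide down-slope to the corner behind the lip.

Request:
move_arm(increments=[[0, -0.04, 0.023, 0, 0, 0, 0], [0, -0.04, 0.023, 0, 0, 0, 0], [0, 0, 0, 0, 0, 0, 0]])

```text
time_s: 34.0
ee_pos: [0.5041, -0.1774, 0.0815]
eef_rot: [-2.747, -0.593, -0.582]
force: [0.6, 2.0, 2.5]
grip_width: 0.0159
grip_force: 60.0
```

Request:
move_arm(increments=[[0, -0.03, 0.017, 0, 0, 0, 0], [0, 0, 0, 0, 0, 0, 0]])

```text
time_s: 34.2
ee_pos: [0.5036, -0.1776, 0.0813]
eef_rot: [-2.746, -0.595, -0.582]
force: [5.9, 4.1, 7.1]
grip_width: 0.0158
grip_force: 60.0
```

Seated against the plate and lip. I release gently and retreat.

Request:
move_arm(increments=[[0, 0.02, -0.012, 0, 0, 0, 0], [0, 0, 0, 0, 0, 0, 0], [0, 0, 0, 0, 0, 0, 0]], force=5)

```text
time_s: 34.5
ee_pos: [0.5037, -0.1775, 0.081]
eef_rot: [-2.748, -0.593, -0.582]
force: [2.3, 1.9, 5.2]
grip_width: 0.0161
grip_force: 5.0
```

Request:
move_arm(increments=[[0.25, 0, 0, 0, 0, 0, 0], [0.25, 0, 0, 0, 0, 0, 0], [0.3, 0, 0, 0, 0, 0, 0], [0.45, 0, 0, 0, 0, 0, 0], [0.45, 0, 0, 0, 0, 0, 0], [0.45, 0, 0, 0, 0, 0, 0], [0.45, 0, 0, -0.2, 0, 0, 0], [0.45, 0, 0, -0.4, 0, 0, 0], [0.45, 0, 0, -0.5, 0, 0, 0], [0.45, 0, 0, -0.5, 0, 0, 0], [0.45, 0, 0, -0.6, 0, 0, 0], [0.45, 0, 0, -0.6, 0, 0, 0], [0.45, 0, 0, -0.6, 0, 0, 0], [0.45, 0, 0, -0.6, 0, 0, 0], [0.45, 0, 0, 0, 0, 0, 0], [0.45, 0, 0, 0, 0, 0, 0]])

```text
time_s: 36.1
ee_pos: [0.3752, -0.1851, 0.2338]
eef_rot: [-2.748, -0.593, -0.582]
force: [-0.1, -0.1, -0.1]
grip_width: 0.0421
grip_force: 0.0
```

```bash
cat >> cf.py <<'E'
for i,m,n in ims: print(n,"IoU-err at nominal",[ (s,round(f([-.074,.005,.006,s,A],(n,)),3)) for s in(-.1,-.05,0,.05,.1)])
E
python3 cf.py
```

```text
('scene',) footx,y,skew,dpitch [-0.075  0.013 -0.023  0.019] 0.052
('top',) footx,y,skew,dpitch [-0.073  0.008 -0.005  0.032] 0.128
('scene', 'top') footx,y,skew,dpitch [-0.074  0.01  -0.018  0.028] 0.184
scene IoU-err at nominal [(-0.1, np.float64(0.2)), (-0.05, np.float64(0.146)), (0, np.float64(0.105)), (0.05, np.float64(0.082)), (0.1, np.float64(0.11))]
top IoU-err at nominal [(-0.1, np.float64(0.279)), (-0.05, np.float64(0.211)), (0, np.float64(0.145)), (0.05, np.float64(0.156)), (0.1, np.float64(0.201))]
```

Both cameras agree: foot at x -74 mm, y +10 mm, skew about -0.02 rad, pitch about 41.5°. All are within tolerance, and the robot is clear.

```bash
python3 -c "
from station import ctrl
print(ctrl.hand_in())"
```

```text
the job is handed in; nothing more can be done
None
```

The cover is off the dust trap and leaning on both prongs of the rest, button to the left, lower edge behind the front lip and nearly square by the last camera fit; the gripper is clear, and I handed the job in at about 36 s without seeing the verdict.

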